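Load the polishing tumbler with chisel handles

TASK

Collect every chisel handle from the lathe's catch tray into the plywood tote, then carry the tote over to the polishing tumbler and tip them into its hopper. Set the empty tote back down upright on the middle of its rubber mat, and last of all, once every handle is in the hopper and the tote is back, throw the starter lever fully over to on. Leave the other tools on the bench where they are.

Things in the scene. Friction and masses are not known exactly. Their poses are not given: they have to be found in the camera images.
- handle1: Turned chisel handle: octagonal wooden bar 82 mm long, 30 mm across its flats, with a 20 mm thick brass ferrule 18 mm long at one end (100 mm overall), 50 g. Origin on its axis at mid-length, 15 mm above what it lies on; own x runs along it to the ferrule. Lies in the catch tray at the start. Absent (None) in some starts.
- handle2: Turned chisel handle: octagonal wooden bar 82 mm long, 30 mm across its flats, with a 20 mm thick brass ferrule 18 mm long at one end (100 mm overall), 50 g. Origin on its axis at mid-length, 15 mm above what it lies on; own x runs along it to the ferrule. Lies in the catch tray at the start. Absent (None) in some starts.
- handle3: Turned chisel handle: octagonal wooden bar 82 mm long, 30 mm across its flats, with a 20 mm thick brass ferrule 18 mm long at one end (100 mm overall), 50 g. Origin on its axis at mid-length, 15 mm above what it lies on; own x runs along it to the ferrule. Lies in the catch tray at the start. Absent (None) in some starts.
- handle4: Turned chisel handle: octagonal wooden bar 82 mm long, 30 mm across its flats, with a 20 mm thick brass ferrule 18 mm long at one end (100 mm overall), 50 g. Origin on its axis at mid-length, 15 mm above what it lies on; own x runs along it to the ferrule. Lies in the catch tray at the start. Absent (None) in some starts.
- handle5: Turned chisel handle: octagonal wooden bar 82 mm long, 30 mm across its flats, with a 20 mm thick brass ferrule 18 mm long at one end (100 mm overall), 50 g. Origin on its axis at mid-length, 15 mm above what it lies on; own x runs along it to the ferrule. Lies in the catch tray at the start. Absent (None) in some starts.
- handle6: Turned chisel handle: octagonal wooden bar 82 mm long, 30 mm across its flats, with a 20 mm thick brass ferrule 18 mm long at one end (100 mm overall), 50 g. Origin on its axis at mid-length, 15 mm above what it lies on; own x runs along it to the ferrule. Lies in the catch tray at the start. Absent (None) in some starts.
- catch_tray: Shallow sheet-steel tray under the lathe's outlet chute, fixed to the bench, 270 mm (x) by 250 mm (y), floor 3 mm thick, rim only 10 mm high (4 mm wide). Origin under its centre; the steel chute (150 mm wide) rises beyond its +y edge to 95 mm. The handles lie roughly along its x axis.
- tote: Loose plywood scoop-like tote, 180 mm (x) by 140 mm (y), 0.25 kg. Origin centre of underside, z up. Flat floor 5 mm thick that ramps up 20 mm over the front 55 mm to the open mouth at its -x end; side and back walls 55 mm high, 6 mm thick. Handles slide out when it is tipped mouth-down about 65 degrees. Starts on the mat, mouth towards the robot.
- tote_grip (a point): Point on the tote's grip, 100 mm above its underside, at its x = +84 mm: a dark upright wooden plate on the back wall, 12 mm thick (tote's x), 70 mm wide (y), top 120 mm above the underside. Axes as the tote's.
- tote_mouth (a point): Middle of the tote's open front edge, its pouring lip, at the tote's x = -90 mm, y = 0, z = 18 mm.
- mat: Flat black rubber mat fixed to the bench, 220 mm (x) by 180 mm (y), 4 mm thick; origin centre of underside. The tote's parking place.
- tumbler: Bench-top polishing tumbler, fixed: its hopper is an open square grey tub, 250 mm by 250 mm outside, walls 12 mm thick with a black rubber rim, rim 110 mm above the bench, inner floor at 25 mm. Origin under the centre of the tub, axes along its sides. A green motor box 100 mm high stands against its -y side, out to y = -270 mm.
- starter_base: Base block of the tumbler's starter lever, fixed to the bench, 70 mm (x) by 50 mm (y) by 25 mm. Origin centre of underside. The lever's pivot is 22 mm above it and runs along its y axis; the lever swings from its -x side to its +x side.
- starter (a joint): Angle of the starter lever: 0 = off, leaning 0.5 rad to the base's -x side; 1.0 = on, against its stop, leaning 0.5 rad to the +x side. Stiff enough to stay where it is left; a push of 1 to 2 N moves it.
- starter_tip (a point): Centre of the black ball (26 mm across) on the end of the starter lever, 85 mm from the pivot.
- chisel_a: Carving chisel, 240 mm, lying behind the tote; bystander, origin at mid-length underneath.
- chisel_b: Wider chisel, 240 mm, lying at the back; bystander.
- hammer: Hammer, 260 mm, lying at the back; bystander.
- oil: Amber oil bottle, 60 mm across, 150 mm high, behind the tumbler; bystander.
- sandblock: Cork sanding block, 110 by 65 by 35 mm, behind the catch tray; bystander.
There are look-alikes about, which are no part of the job. Several things look just like the tote: the one meant starts farthest from the robot's base. What is shaped like the handle6 but turquoise is not meant.

How it is judged:
By the outcome, as a careful person would: the job done as asked, in the order asked, and still so for the second after the job is handed in, with the robot touching nothing.
Of handle1, handle2, handle3, handle4, handle5, handle6 only 4 to 6 are there at a start; the rules pass over those that are not, and their reading is None.
At some moment in a run one of handle1, handle2, handle3, handle4, handle5, handle6, tote may be knocked a few centimetres aside while the robot is not near it.
It also fails if it takes over 210 s, if anything falls off the work surface, if the arm or the gripper's body presses on something with over 40 N, if the wrist force passes 120 N, or if a joint passes its speed limit or range.

ROBOT

A 6-joint arm with a two-finger parallel gripper is mounted at the origin on the work surface. World frame = base frame: x ahead of the robot, y to its left, z up, the work surface at z = 0. Lengths are in m, angles in rad, forces in N, time in s.
With the tool pointing down it reaches from about 0.4 to 0.825 m from the base axis. Payload 7 kg.
Tool frame: the origin (TCP) lies on the centre line of the jaws, within the pads' length; the fingertips stand 14 mm ahead of it and the grasp point (between the pads) lies 5 mm behind it; z points along the fingers, y is the line along which they close (so a half turn about z gives the same grasp; the last joint's range is limited). The gripper opens to 88 mm and grips with 3 to 60 N. Pads are 19 mm wide; open, the fingers measure 130 mm over their backs; the gripper's body (78 mm by 193 mm) begins 47 mm behind the grasp point.
Start: joints at [1.525, 0.359, 0.012, 0, -1.224, -0.288], TCP at [0.221, 0.638, 0.241] pointing down, gripper open.
Joint ranges: [-3.07, 3.07], [-1.43, 2.12], [-1.02, 1.25], [-3.03, 1.67], [-3.05, -0], [-3.03, 3.03]. Speed limits (rad/s): [2.39, 2.39, 3.01, 3.14, 3.14, 3.14].

INTERFACE

Orientations are given as a rotation vector (axis times angle).
In Python, from station import status, optics, job, spotter gives the robot as it stands.
- The arm moves only by the shell command python3 -m handwheel 'ROWS' [FORCE]. ROWS is JSON, a list of rows, each an object of numbers: "ax", "ay", "az": the turn, a rotation vector about the tool's x, y, z in degrees; "dx", "dy", "dz": the shift along the tool's x, y, z in mm; "grip": the finger opening in mm, from 0 to 87.6. A call has 1 to 8 rows; each row is the pose to reach, as a shift and turn from the pose commanded when the call began, along the tool's axes at that moment; what a row does not reach only later rows make up. A row lasts 1/10 s, in which the tool goes at most 50 mm and 8.59 degrees, less where a joint would pass 70% of its speed; a pose out of reach is approached as far as the arm can. A call with a gripper value outside its range is refused whole. The fingers move at their own pace and stop on an object; FORCE is the grip in N (left out, the last holds). Time passes only in rows, so rows that repeat a pose let the fingers close. It gives the time, the measured TCP pose, the force, the opening and the grip force at its end, in the units of the state.
- status.sense(): the state, without advancing time (a new reading comes with each control period).
- optics.get_image(name): name is "scene" or "top" or "wrist"; returns (picture, depth): 420x560x3 uint8, blue, green, red; 420x560 float32, m along the optical axis (not along the pixel's ray), 0 where there is no reading.
- optics.calibration(name): a dict with "camera_matrix" (3x3 intrinsics, pixels), "R" (3x3) and "t" (3): a world point X has camera coordinates R X + t; the wrist camera has in their place "hand_eye" (4x4, takes a point from camera to tool coordinates, whose origin is the TCP and whose axes are the flange's). Camera axes: x right, y down, z forward; pixel columns grow to the right and rows downward; lengths in m; the calibration is good to about 2 mm. The wrist camera is an equidistant fisheye: a pixel r from the principal point sees the ray r / f radians off the axis. A picture is of the moment at which its call begins: read the wrist's pose just before it. calibration takes no time and is no camera call.
- job.job_done(): hands the job in; it is judged then, once.
Trained networks look in the newest picture that a camera, given by its name, has taken for a name from the list of things; names that differ only in an ending like _2 or _b are one class to them, and where a whole thing is asked for, a point or a joint stands for the part that bears it (a point fixed in the world has none). Each returns a list of dicts, best first, with "score" (0 to 1); they miss things now and then, are a little off and sometimes report something else, mostly with a low value. They report only what shows in the picture. A call takes as long as a camera call. They do not tell look-alikes from the thing itself.
- spotter.boxes_of(label, camera): "bbox" ([centre column, centre row, width, height] in pixels, round what is visible of it).
- spotter.trace(label, camera): "pixels" (420x560 bool, what is visible of it) and "bbox" ([centre column, centre row, width, height] in pixels, round what is visible of it).
The state is a dict: "t": time; "joint_pos": joint angles; "joint_velocities": joint speeds; "joint_efforts": joint torques, N m; "tool_pos": TCP position; "tcp_rot": TCP orientation; "wrist_force": force on the tool from outside, world axes, zero at the start; "wrist_torque": the same for the moment, N m; "gripper_width": opening from 0.0 (shut) to 1.0 (fully open); "finger_force": force on a finger pad.
Only numpy, scipy, OpenCV 4.12 (cv2) and the standard library are available. Lean on these libraries where they do the work, as an engineer would, in place of code of your own. Each camera call takes 0.05 s, during which the arm holds its last target. There are 200 camera calls.

## Working session

There is one attempt and no reset: what is moved stays moved. The work goes in short steps, Python scripts to look and compute and a shell command to move; the robot and the scene stay as the last step left them, time stands still between calls to the robot, and variables do not carry over. Pictures are saved under pics/ and viewed, at most 17 in all, crops included, and the job is handed in when it is done.

```bash
ls; mkdir -p pics
python3 - <<'E'
from station import status, optics
import cv2
s=status.sense(); print({k:(v if isinstance(v,(int,float)) else [round(float(x),3) for x in v]) for k,v in s.items()})
for n in("scene","top"):
    im,d=optics.get_image(n); cv2.imwrite(f"pics/{n}0.png",im)
    c=optics.calibration(n); print(n,c)
print(optics.calibration("wrist"))
E
```

```text
pics
{'t': 0.0, 'joint_pos': [1.525, 0.359, 0.011, -0.0, -1.224, -0.288], 'joint_velocities': [-0.001, -0.002, 0.001, 0.001, 0.002, 0.001], 'joint_efforts': [0.0, -58.272, 29.304, 6.997, 0.007, -0.0], 'tool_pos': [0.221, 0.637, 0.24], 'tcp_rot': [3.096, -0.522, -0.0], 'wrist_force': [0.504, 0.942, -0.516], 'wrist_torque': [-0.001, -0.026, 0.018], 'finger_force': 0.0, 'gripper_width': 1.0010814342372203}
scene {'camera_matrix': array([[483.3326757 ,   0.        , 277.09576439],
       [  0.        , 483.3326757 , 213.35207524],
       [  0.        ,   0.        ,   1.        ]]), 'R': array([[-0.05920143,  0.99824534, -0.00119559],
       [ 0.60341995,  0.03483196, -0.79666247],
       [-0.79522296, -0.047885  , -0.60442326]]), 't': array([-0.06922207, -0.21439154,  1.86704037])}
top {'camera_matrix': array([[379.49433339,   0.        , 273.57844923],
       [  0.        , 379.49433339, 205.63060152],
       [  0.        ,   0.        ,   1.        ]]), 'R': array([[ 0.0040425 , -0.9999553 , -0.00854723],
       [-0.98458698, -0.00248558, -0.17487795],
       [ 0.17484889,  0.00912244, -0.98455302]]), 't': array([0.08579722, 0.50165166, 1.12096462])}
{'camera_matrix': array([[325.1922621 ,   0.        , 279.83062979],
       [  0.        , 325.1922621 , 210.31826449],
       [  0.        ,   0.        ,   1.        ]]), 'hand_eye': array([[ 4.79006237e-05, -9.65571178e-01, -2.60138999e-01,
         7.04339452e-02],
       [ 9.99999994e-01,  7.22000331e-05, -8.38538153e-05,
         3.38359983e-04],
       [ 9.97488715e-05, -2.60138993e-01,  9.65571175e-01,
        -1.43859149e-01],
       [ 0.00000000e+00,  0.00000000e+00,  0.00000000e+00,
         1.00000000e+00]])}
```

View pics/scene0.png

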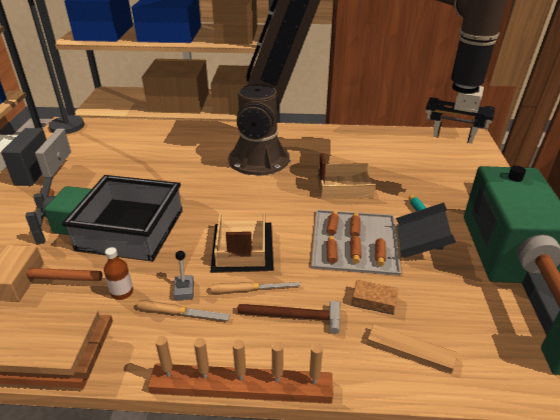

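View pics/top0.png

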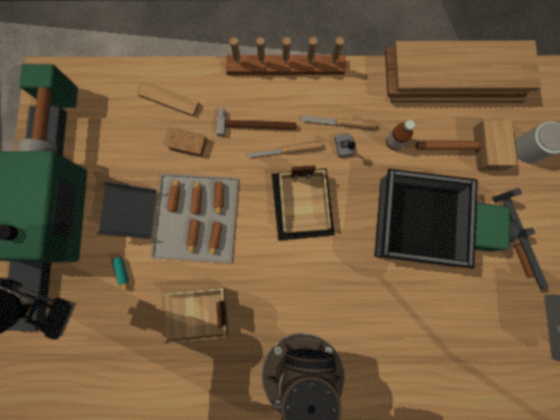

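The top view shows five orange handles in the tray at about (174,196), (196,198), (219,198), (193,235) and (215,237). The real tote sits on the black mat at (303,203) and the hopper is at (428,218). The starter base is at (345,147) with its ball at (367,160). A decoy tote is at (195,313) and the turquoise decoy is at (120,270).

```bash
cat > h.py <<'E'
import numpy as np, cv2
from scipy.spatial.transform import Rotation as Rn
from station import status, optics, spotter
def cloud(n):
    im,d=optics.get_image(n); c=optics.calibration(n); K=c["camera_matrix"]
    v,u=np.indices(d.shape)
    X=np.dstack([(u-K[0,2])/K[0,0]*d,(v-K[1,2])/K[1,1]*d,d])
    W=(X-c["t"])@c["R"]; W[d==0]=np.nan
    return im,W
def rect(P):
    (c,s,a)=cv2.minAreaRect((P[:,:2]*1000).astype(np.float32))
    if s[0]<s[1]: a+=90; s=(s[1],s[0])
    return np.round(c,1),np.round(s,1),round((a+90)%180-90,1)
def handles(W,n="top",ztop=.024):
    out=[]
    for r in spotter.trace("handle1",n):
        m=r["pixels"]; P=W[m]; P=P[np.isfinite(P[:,0])]; Q=P[P[:,2]>ztop]
        if len(Q)<15: print("few",r["score"],r["bbox"]);continue
        print(round(r["score"],2),np.round(r["bbox"]),"rect",*rect(Q),"med",np.round(np.median(Q,0)*1000,1),"zmax",round(np.percentile(Q[:,2],95)*1000,1))
def go(x,y,z,yaw):
    """rows delta (mm/deg) to tool-down pose; yaw=deg of tool x axis in world"""
    s=status.sense(); R=Rn.from_rotvec(s["tcp_rot"]); p=np.array(s["tool_pos"])*1000
    t=Rn.from_euler("z",yaw,degrees=True)*Rn.from_euler("x",180,degrees=True)
    d=R.inv().apply(np.array([x,y,z])-p); a=np.degrees((R.inv()*t).as_rotvec())
    print("t",round(s["t"],2),"d",np.round(d,1),"a",np.round(a,2))
E
cat > m0.py <<'E'
from h import *
im,W=cloud("top"); handles(W)
for l in("tote","tote_grip","mat","tumbler","starter_base","starter_tip","catch_tray"):
    for r in spotter.trace(l,"top"):
        P=W[r["pixels"]];P=P[np.isfinite(P[:,0])]
        if len(P)<8: print(l,"few",r["bbox"]); continue
        print(l,round(r["score"],2),np.round(r["bbox"]),"rect",*rect(P),"zq",np.round(np.percentile(P[:,2],[5,50,95])*1000))
        z=np.percentile(P[:,2],95); Q=P[P[:,2]>z-.012]; print("    top",*rect(Q),np.round(Q.mean(0)*1000))
go(400,300,200,0)
E
python3 m0.py
```

```text
0.79 [197. 199.  13.  30.] rect [530.5 331.2] [99.1 29.7] -3.9 med [524.2 330.5  30.6] zmax 36.0
0.79 [195. 234.  16.  26.] rect [411.8 337.9] [92.6 27. ] -4.8 med [414.8 336.4  31.4] zmax 35.9
0.73 [120. 272.  19.  30.] rect [295.1 553.1] [98.4 28.9] 19.0 med [298.8 554.3  28.9] zmax 33.4
0.68 [173. 196.  13.  31.] rect [538.3 402.8] [98.1 29.8] -4.6 med [533.3 401.2  30.7] zmax 36.0
0.61 [216. 236.  12.  34.] rect [405.2 270.3] [97.6 28.7] -9.7 med [408.4 269.1  31.1] zmax 36.1
0.53 [220. 198.  12.  34.] rect [533.2 262.2] [100.2  28.5] -1.0 med [536.3 261.3  31.2] zmax 35.7
tote 0.75 [306. 197.  50.  64.] rect [535.7  -9.4] [217.1 154.2] 4.8 zq [ 6. 12. 97.]
    top [601.1   1.2] [69.1 13.2] -86.0 [599.   1. 115.]
tote 0.63 [197. 313.  68.  56.] rect [172.8 323.9] [195.3 151.2] -85.0 zq [ 2.  9. 86.]
    top [185.9 235.5] [68.5 12.7] 5.8 [186. 234. 112.]
tote 0.26 [172. 197.  14.  34.] rect [537.9 408.8] [99.8 41.8] -4.6 zq [ 8. 29. 36.]
    top [538.3 402.9] [98.1 30. ] -4.6 [533. 402.  31.]
tote_grip 0.97 [302. 197.  49.  65.] rect [525.8  -5.1] [197.5 140. ] 4.5 zq [ 7. 12. 91.
[... 759 characters left out ...]
  27. ] 82.8 [ 780. -167.   23.]
tumbler 0.63 [447. 217. 145. 101.] rect [ 467.7 -443.6] [422.7 300.3] 82.9 zq [ 22.  48. 112.]
    top [ 452.8 -411.3] [362.6 262.9] 82.8 [ 450. -411.  108.]
starter_base 0.56 [345. 144.  20.  23.] rect [ 702.6 -139.4] [78.2 49.4] 9.4 zq [ 12.  26. 111.]
    top [ 675.1 -143.9] [23.  22.7] 87.5 [ 675. -143.  109.]
catch_tray 0.58 [170. 219. 142.  89.] rect [477.5 425.3] [430.  273.3] 86.9 zq [ 0.  6. 82.]
    top [483.5 552.7] [155.7  90.3] -4.0 [485. 574.  82.]
catch_tray 0.32 [217. 238.  11.  34.] rect [404.8 271.9] [97.3 33.8] -8.1 zq [21. 31. 36.]
    top [404.6 270.4] [97.5 28.7] -9.7 [407. 269.  31.]
t 0.55 d [279.6 260.5  40.6] a [ -0.     0.   -19.13]
```

Run:
```python
from h import *
im,W=cloud("top"); P=W.reshape(-1,3)*1000; P=P[np.isfinite(P[:,0])]
for y in range(440,530,10):
    Q=P[(abs(P[:,1]-y)<5)&(P[:,0]>490)&(P[:,0]<580)]; print(y,np.round(np.percentile(Q[:,2],[50,95,100])))
Q=P[(P[:,2]>100)&(P[:,2]<125)&(abs(P[:,0]-460)<170)&(P[:,1]<-190)&(P[:,1]>-490)]
print(rect(Q),Q[:,1].min(),Q[:,1].max())
Q=P[(P[:,2]>15)&(P[:,2]<32)&(abs(P[:,0]-700)<60)&(abs(P[:,1]+140)<50)]; print("base",rect(Q))
go(540,402,70,-5)
```

```text
440 [3. 7. 9.]
450 [ 4. 12. 15.]
460 [ 8. 40. 50.]
470 [21. 48. 57.]
480 [28. 49. 60.]
490 [33. 57. 64.]
500 [39. 63. 69.]
510 [44. 67. 78.]
520 [50. 76. 80.]
(array([ 458819.7, -362634.1]), array([264247.1, 263279.4]), 82.7) -489.95392596620536 -216.95306883079957
base (array([ 707221.2, -138925.4]), array([70525. , 50538.9]), 10.4)
t 0.6 d [378.5 118.3 170.6] a [ -0.     0.   -14.12]
```

```bash
python3 -m handwheel '[{"dx":378,"dy":118,"az":-14,"grip":54},{"dx":378,"dy":118,"az":-14,"grip":54},{"dx":378,"dy":118,"az":-14,"grip":54},{"dx":378,"dy":118,"az":-14,"grip":54},{"dx":378,"dy":118,"az":-14,"grip":54},{"dx":378,"dy":118,"az":-14,"grip":54},{"dx":378,"dy":118,"dz":50,"az":-14,"grip":54},{"dx":378,"dy":118,"dz":100,"az":-14,"grip":54}]' 25
python3 - <<'E'
from h import *
go(540,402,28,-5)
im,_=optics.get_image("wrist"); cv2.imwrite("pics/w1.png",im)
E
```

```text
t 0.6 d [378.5 118.3 212.6] a [ -0.     0.   -14.12]$[0]: bad value
```

View pics/w1.png

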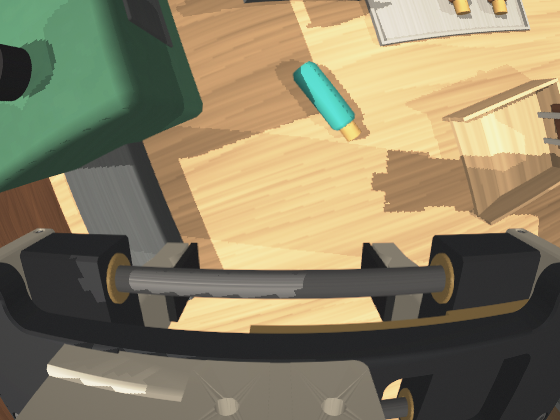

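The wrist view shows the teal decoy and the decoy tote, and the arm has not moved. The rows were refused, so I'll try one with every key given.

```bash
python3 -m handwheel '[{"ax":0,"ay":0,"az":-14,"dx":378,"dy":118,"dz":0,"grip":54}]' 25
```

```text
t: 0.75
tool_pos: [0.2588, 0.6103, 0.2399]
tcp_rot: [-3.128, 0.283, 0.0]
wrist_force: [2.0, 1.0, -0.8]
gripper_width: 0.954
finger_force: 0.0
```

```bash
python3 -m handwheel '[{"ax":0,"ay":0,"az":-8,"dx":50,"dy":0,"dz":0,"grip":54}]' 25
```

```text
t: 0.85
tool_pos: [0.3097, 0.5979, 0.2413]
tcp_rot: [-3.141, 0.055, 0.001]
wrist_force: [0.6, 1.3, 0.1]
gripper_width: 0.872
finger_force: 0.0
```

```bash
python3 -c "
from h import *
go(540,402,28,-5)"
```

```text
t 0.85 d [237.1 187.8 213.1] a [-0.02  0.02  2.98]
```

```bash
python3 -m handwheel '[{"ax":0,"ay":0,"az":3,"dx":237,"dy":188,"dz":0,"grip":54},{"ax":0,"ay":0,"az":3,"dx":237,"dy":188,"dz":0,"grip":54},{"ax":0,"ay":0,"az":3,"dx":237,"dy":188,"dz":0,"grip":54},{"ax":0,"ay":0,"az":3,"dx":237,"dy":188,"dz":0,"grip":54},{"ax":0,"ay":0,"az":3,"dx":237,"dy":188,"dz":0,"grip":54},{"ax":0,"ay":0,"az":3,"dx":237,"dy":188,"dz":0,"grip":54},{"ax":0,"ay":0,"az":3,"dx":237,"dy":188,"dz":60,"grip":54},{"ax":0,"ay":0,"az":3,"dx":237,"dy":188,"dz":100,"grip":54}]' 25
python3 - <<'E'
from h import *
go(540,402,28,-5)
im,_=optics.get_image("wrist"); cv2.imwrite("pics/w2.png",im)
E
```

```text
t: 1.65
tool_pos: [0.5412, 0.3997, 0.1412]
tcp_rot: [-3.134, 0.156, -0.004]
wrist_force: [0.7, 0.3, -0.5]
gripper_width: 0.616
finger_force: 0.0
t 1.65 d [ -1.7  -1.7 113.2] a [-0.23 -0.15 -0.71]
```

View pics/w2.png

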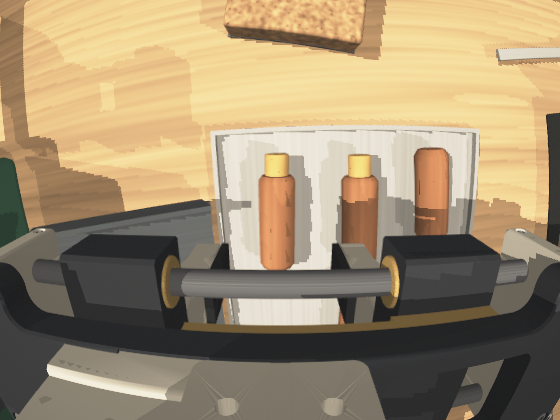

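The wrist view shows handle D centred between the fingers at column 277, with its ferrule at the far end. I'll descend and grip.

```bash
python3 -m handwheel '[{"ax":0,"ay":0,"az":0,"dx":-5,"dy":-2,"dz":50,"grip":54},{"ax":0,"ay":0,"az":0,"dx":-5,"dy":-2,"dz":90,"grip":54},{"ax":0,"ay":0,"az":0,"dx":-5,"dy":-2,"dz":113,"grip":54},{"ax":0,"ay":0,"az":0,"dx":-5,"dy":-2,"dz":113,"grip":54},{"ax":0,"ay":0,"az":0,"dx":-5,"dy":-2,"dz":113,"grip":20},{"ax":0,"ay":0,"az":0,"dx":-5,"dy":-2,"dz":113,"grip":20},{"ax":0,"ay":0,"az":0,"dx":-5,"dy":-2,"dz":113,"grip":20},{"ax":0,"ay":0,"az":0,"dx":-5,"dy":-2,"dz":113,"grip":20}]' 25; python3 -m handwheel '[{"ax":0,"ay":0,"az":0,"dx":0,"dy":0,"dz":0,"grip":20},{"ax":0,"ay":0,"az":0,"dx":0,"dy":0,"dz":-30,"grip":20},{"ax":0,"ay":0,"az":0,"dx":0,"dy":0,"dz":-80,"grip":20},{"ax":0,"ay":0,"az":0,"dx":0,"dy":0,"dz":-110,"grip":20},{"ax":0,"ay":0,"az":0,"dx":0,"dy":0,"dz":-110,"grip":20}]';python3 -c "
from h import *
go(545,-42,140,4)"
```

```text
t: 2.5
tool_pos: [0.5348, 0.4038, 0.0294]
tcp_rot: [-3.136, 0.151, -0.002]
wrist_force: [-2.5, 0.7, 5.0]
gripper_width: 0.334
finger_force: 25.0
t: 3.0
tool_pos: [0.5364, 0.4052, 0.144]
tcp_rot: [-3.131, 0.15, -0.01]
wrist_force: [0.2, 0.4, -0.7]
gripper_width: 0.339
finger_force: 25.0
t 3.0 d [ 51.3 444.3   0.9] a [-0.4  -0.38 -9.49]
```

```bash
python3 -c "
from h import *
go(528,-3.5,144,4.5)"
```

```text
t 3.0 d [ 30.7 407.6  -2.9] a [-0.4  -0.38 -9.99]
```

```bash
python3 -m handwheel '[{"ax":0,"ay":0,"az":-10,"dx":31,"dy":250,"dz":0,"grip":20},{"ax":0,"ay":0,"az":-10,"dx":31,"dy":408,"dz":0,"grip":20},{"ax":0,"ay":0,"az":-10,"dx":31,"dy":408,"dz":0,"grip":20},{"ax":0,"ay":0,"az":-10,"dx":31,"dy":408,"dz":0,"grip":20},{"ax":0,"ay":0,"az":-10,"dx":31,"dy":408,"dz":0,"grip":20},{"ax":0,"ay":0,"az":-10,"dx":31,"dy":408,"dz":0,"grip":20},{"ax":0,"ay":0,"az":-10,"dx":31,"dy":408,"dz":0,"grip":20},{"ax":0,"ay":0,"az":-10,"dx":31,"dy":408,"dz":0,"grip":20}]'; python3 -m handwheel '[{"ax":0,"ay":0,"az":0,"dx":0,"dy":0,"dz":0,"grip":20}]'
python3 -c "
from h import *
go(528,-3.5,47,4.5)"
```

```text
t: 3.8
tool_pos: [0.5253, 0.0013, 0.1377]
tcp_rot: [-3.139, -0.123, -0.0]
wrist_force: [0.9, -0.1, -0.7]
gripper_width: 0.332
finger_force: 25.0
t: 3.9
tool_pos: [0.5244, -0.0016, 0.1373]
tcp_rot: [3.139, 0.114, -0.002]
wrist_force: [0.4, 0.1, -0.6]
gripper_width: 0.338
finger_force: 25.0
t 3.9 d [ 3.6  2.1 90.3] a [ 0.01  0.08 -0.33]
```

```bash
python3 -m handwheel '[{"ax":0,"ay":0,"az":0,"dx":2,"dy":1,"dz":45,"grip":20},{"ax":0,"ay":0,"az":0,"dx":2,"dy":1,"dz":90,"grip":20},{"ax":0,"ay":0,"az":0,"dx":2,"dy":1,"dz":90,"grip":20},{"ax":0,"ay":0,"az":0,"dx":2,"dy":1,"dz":90,"grip":46},{"ax":0,"ay":0,"az":0,"dx":2,"dy":1,"dz":90,"grip":46},{"ax":0,"ay":0,"az":0,"dx":2,"dy":1,"dz":45,"grip":46},{"ax":0,"ay":0,"az":0,"dx":2,"dy":1,"dz":0,"grip":54},{"ax":0,"ay":0,"az":0,"dx":2,"dy":1,"dz":0,"grip":54}]'
cat > m1.py <<'E'
from h import *
im,W=cloud("top"); handles(W)
r=spotter.trace("tote_grip","top"); 
for q in r[:2]:
    P=W[q["pixels"]];P=P[np.isfinite(P[:,0])];z=np.percentile(P[:,2],95);Q=P[P[:,2]>.1]
    print("grip",rect(Q))
E
python3 m1.py; python3 -c "
from h import *
go(531,331,140,-4)"
```

```text
t: 4.7
tool_pos: [0.5328, 0.0037, 0.1465]
tcp_rot: [-3.136, -0.126, -0.022]
wrist_force: [0.3, 0.6, 0.3]
gripper_width: 0.606
finger_force: 0.0
0.78 [122. 273.  19.  30.] rect [295.4 554. ] [99.5 29.8] 18.5 med [298.7 554.4  28.9] zmax 32.9
0.65 [195. 234.  14.  28.] rect [389.8 306. ] [142.7  88.2] 57.2 med [414.4 337.9  30.9] zmax 36.2
0.58 [302. 206.  12.  20.] rect [507.6   0.7] [55.1 29.9] 4.9 med [505.9   2.8  38.2] zmax 42.4
grip (array([167.9, 236. ]), array([33.6,  8.1]), 15.8)
grip (array([0., 0.]), array([0., 0.]), 0.0)
t 4.85 d [  28.  -326.9    0.4] a [-0.09 -0.22  8.49]
```

```bash
python3 -m handwheel '[{"ax":0,"ay":0,"az":8.5,"dx":25,"dy":-327,"dz":0,"grip":54},{"ax":0,"ay":0,"az":8.5,"dx":25,"dy":-327,"dz":0,"grip":54},{"ax":0,"ay":0,"az":8.5,"dx":25,"dy":-327,"dz":0,"grip":54},{"ax":0,"ay":0,"az":8.5,"dx":25,"dy":-327,"dz":0,"grip":54},{"ax":0,"ay":0,"az":8.5,"dx":25,"dy":-327,"dz":0,"grip":54},{"ax":0,"ay":0,"az":8.5,"dx":25,"dy":-327,"dz":0,"grip":54},{"ax":0,"ay":0,"az":8.5,"dx":25,"dy":-327,"dz":0,"grip":54},{"ax":0,"ay":0,"az":8.5,"dx":25,"dy":-327,"dz":0,"grip":54}]'
python3 - <<'E'
from h import *
go(529,331,26,-4)
im,_=optics.get_image("wrist"); cv2.imwrite("pics/w3.png",im)
im,W=cloud("top"); handles(W); cv2.imwrite("pics/t3.png",im)
E
```

```text
t: 5.65
tool_pos: [0.527, 0.3343, 0.1367]
tcp_rot: [3.139, -0.104, -0.0]
wrist_force: [0.9, -0.6, -0.4]
gripper_width: 0.619
finger_force: 0.0
t 5.65 d [  2.2   3.1 110.7] a [0.03 0.01 0.19]
0.88 [195. 236.  13.  27.] rect [411.8 338.3] [98.4 30.9] -4.7 med [417.6 337.2  30.8] zmax 36.6
0.83 [216. 240.  14.  31.] rect [405.2 269.9] [98.7 30.1] -8.5 med [408.3 269.2  30.6] zmax 36.5
0.7 [301. 198.   8.  34.] rect [529.7   2.7] [99.3 29.9] 4.8 med [526.3   3.   37.2] zmax 42.9
0.67 [220. 198.  14.  30.] rect [532.  252.9] [98.4 36.8] -7.0 med [530.2 258.4  31.2] zmax 36.1
0.41 [445. 217. 143.  96.] rect [ 450.6 -427.2] [395.1 262.1] 83.0 med [ 451.5 -416.1   69.9] zmax 112.2
```

View pics/t3.png

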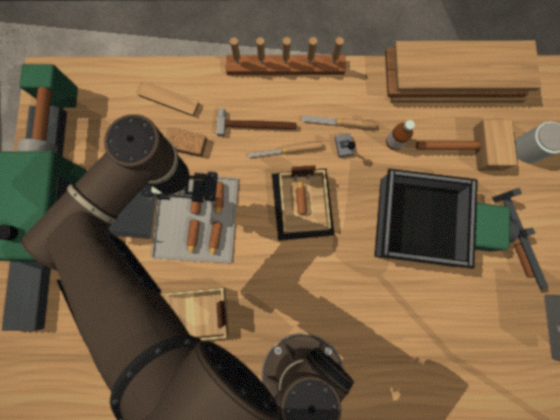

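The top view shows the first handle lying in the middle of the tote at (301,198). Handle A is under the gripper and the other three are still in the tray.

```bash
python3 -m handwheel '[{"ax":0,"ay":0,"az":0,"dx":0,"dy":2,"dz":45,"grip":54},{"ax":0,"ay":0,"az":0,"dx":0,"dy":2,"dz":85,"grip":54},{"ax":0,"ay":0,"az":0,"dx":0,"dy":2,"dz":112,"grip":54},{"ax":0,"ay":0,"az":0,"dx":0,"dy":2,"dz":112,"grip":54},{"ax":0,"ay":0,"az":0,"dx":0,"dy":2,"dz":112,"grip":20},{"ax":0,"ay":0,"az":0,"dx":0,"dy":2,"dz":112,"grip":20},{"ax":0,"ay":0,"az":0,"dx":0,"dy":2,"dz":112,"grip":20},{"ax":0,"ay":0,"az":0,"dx":0,"dy":2,"dz":112,"grip":20}]'; python3 -m handwheel '[{"ax":0,"ay":0,"az":0,"dx":0,"dy":0,"dz":0,"grip":20},{"ax":0,"ay":0,"az":0,"dx":0,"dy":0,"dz":-30,"grip":20},{"ax":0,"ay":0,"az":0,"dx":0,"dy":0,"dz":-80,"grip":20},{"ax":0,"ay":0,"az":0,"dx":0,"dy":0,"dz":-110,"grip":20},{"ax":0,"ay":0,"az":0,"dx":0,"dy":0,"dz":-110,"grip":20}]';python3 -c "
from h import *
go(528,37,140,4.5)"
```

```text
t: 6.6
tool_pos: [0.5282, 0.3291, 0.0274]
tcp_rot: [-3.137, 0.11, -0.003]
wrist_force: [-0.1, -0.2, 6.2]
gripper_width: 0.338
finger_force: 25.0
t: 7.1
tool_pos: [0.5296, 0.3304, 0.1415]
tcp_rot: [-3.133, 0.109, -0.01]
wrist_force: [0.4, -0.1, -1.2]
gripper_width: 0.34
finger_force: 25.0
t 7.1 d [ 18.8 292.8  -0.3] a [-0.36 -0.39 -8.48]
```

```bash
python3 -m handwheel '[{"ax":0,"ay":0,"az":-8.5,"dx":19,"dy":294,"dz":0,"grip":20},{"ax":0,"ay":0,"az":-8.5,"dx":19,"dy":294,"dz":0,"grip":20},{"ax":0,"ay":0,"az":-8.5,"dx":19,"dy":294,"dz":0,"grip":20},{"ax":0,"ay":0,"az":-8.5,"dx":19,"dy":294,"dz":0,"grip":20},{"ax":0,"ay":0,"az":-8.5,"dx":19,"dy":294,"dz":0,"grip":20},{"ax":0,"ay":0,"az":-8.5,"dx":19,"dy":294,"dz":0,"grip":20},{"ax":0,"ay":0,"az":-8.5,"dx":19,"dy":294,"dz":0,"grip":20}]'; python3 -m handwheel '[{"ax":0,"ay":0,"az":0,"dx":0,"dy":0,"dz":40,"grip":20},{"ax":0,"ay":0,"az":0,"dx":0,"dy":0,"dz":56,"grip":20},{"ax":0,"ay":0,"az":0,"dx":0,"dy":0,"dz":56,"grip":20}]'
python3 -c "
from h import *
go(528,35,83,4.5)"
```

```text
t: 7.8
tool_pos: [0.5242, 0.0294, 0.1353]
tcp_rot: [3.139, 0.115, -0.002]
wrist_force: [0.1, 1.5, -0.3]
gripper_width: 0.343
finger_force: 25.0
t: 8.1
tool_pos: [0.5237, 0.0331, 0.0772]
tcp_rot: [3.138, 0.121, -0.007]
wrist_force: [-0.5, 0.2, -1.2]
gripper_width: 0.337
finger_force: 25.0
t 8.1 d [ 4.4 -1.6 -5.8] a [ 0.07  0.27 -0.07]
```

```bash
python3 -m handwheel '[{"ax":0,"ay":0,"az":0,"dx":4,"dy":0,"dz":0,"grip":20},{"ax":0,"ay":0,"az":0,"dx":4,"dy":0,"dz":0,"grip":46},{"ax":0,"ay":0,"az":0,"dx":4,"dy":0,"dz":0,"grip":46},{"ax":0,"ay":0,"az":0,"dx":4,"dy":0,"dz":-30,"grip":54},{"ax":0,"ay":0,"az":0,"dx":4,"dy":0,"dz":-60,"grip":54}]'; python3 -c "
from h import *
go(529,261,137,-3)"
```

```text
t: 8.6
tool_pos: [0.5293, 0.034, 0.1405]
tcp_rot: [3.139, 0.123, -0.002]
wrist_force: [1.4, -0.1, 0.4]
gripper_width: 0.599
finger_force: 0.0
t 8.6 d [  17.5 -226.3    3.3] a [0.03 0.06 7.48]
```

```bash
python3 -m handwheel '[{"ax":0,"ay":0,"az":7.5,"dx":20,"dy":-226,"dz":0,"grip":54},{"ax":0,"ay":0,"az":7.5,"dx":20,"dy":-226,"dz":0,"grip":54},{"ax":0,"ay":0,"az":7.5,"dx":20,"dy":-226,"dz":0,"grip":54},{"ax":0,"ay":0,"az":7.5,"dx":20,"dy":-226,"dz":0,"grip":54},{"ax":0,"ay":0,"az":7.5,"dx":20,"dy":-226,"dz":0,"grip":54},{"ax":0,"ay":0,"az":7.5,"dx":20,"dy":-226,"dz":0,"grip":54},{"ax":0,"ay":0,"az":7.5,"dx":20,"dy":-226,"dz":0,"grip":54}]'
python3 - <<'E'
from h import *
go(531,261,26,-3)
a,_=optics.get_image("wrist"); 
im,W=cloud("top"); handles(W,ztop=.022); cv2.imwrite("pics/t4.png",np.hstack([cv2.resize(a,(400,300)),cv2.resize(im,(400,300))]))
E
```

```text
t: 9.3
tool_pos: [0.5317, 0.2616, 0.14]
tcp_rot: [-3.14, 0.081, -0.0]
wrist_force: [-0.5, -0.1, -0.1]
gripper_width: 0.615
finger_force: 0.0
t 9.3 d [ -0.7   0.7 114. ] a [-0.02 -0.01  0.06]
0.81 [290. 198.  11.  30.] rect [533.9  36.1] [97.6 29.9] 4.5 med [528.5  36.7  37.1] zmax 41.8
0.62 [194. 236.  14.  29.] rect [411.9 339.1] [99.2 30.6] -4.7 med [414.6 337.3  30.8] zmax 36.2
0.59 [219. 197.  11.  34.] rect [535.  257.1] [98.4 55.5] 17.0 med [514.4 262.9  31.2] zmax 216.7
0.51 [215. 238.  11.  29.] rect [405.4 269.1] [92.4 29. ] -7.3 med [408.  268.7  31.2] zmax 36.6
```

View pics/t4.png

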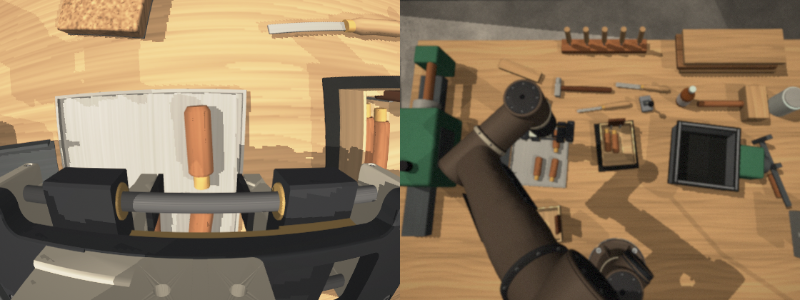

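Two handles now lie side by side in the tote. Handle F is centred under the gripper with its ferrule towards the robot.

```bash
python3 -m handwheel '[{"ax":0,"ay":0,"az":0,"dx":2,"dy":0,"dz":45,"grip":54},{"ax":0,"ay":0,"az":0,"dx":2,"dy":0,"dz":85,"grip":54},{"ax":0,"ay":0,"az":0,"dx":2,"dy":0,"dz":113,"grip":54},{"ax":0,"ay":0,"az":0,"dx":2,"dy":0,"dz":113,"grip":54},{"ax":0,"ay":0,"az":0,"dx":2,"dy":0,"dz":113,"grip":20},{"ax":0,"ay":0,"az":0,"dx":2,"dy":0,"dz":113,"grip":20},{"ax":0,"ay":0,"az":0,"dx":2,"dy":0,"dz":113,"grip":20},{"ax":0,"ay":0,"az":0,"dx":2,"dy":0,"dz":113,"grip":20}]'; python3 -m handwheel '[{"ax":0,"ay":0,"az":0,"dx":0,"dy":0,"dz":0,"grip":20},{"ax":0,"ay":0,"az":0,"dx":0,"dy":0,"dz":-30,"grip":20},{"ax":0,"ay":0,"az":0,"dx":0,"dy":0,"dz":-80,"grip":20},{"ax":0,"ay":0,"az":0,"dx":0,"dy":0,"dz":-118,"grip":20},{"ax":0,"ay":0,"az":0,"dx":0,"dy":0,"dz":-118,"grip":20}]';python3 -c "
from h import *
go(532,-39,145,4.5)"
```

```text
t: 10.25
tool_pos: [0.5348, 0.2615, 0.0284]
tcp_rot: [-3.138, 0.083, -0.004]
wrist_force: [-1.5, -0.7, 6.1]
gripper_width: 0.342
finger_force: 24.5
t: 10.75
tool_pos: [0.5368, 0.2629, 0.1514]
tcp_rot: [-3.134, 0.081, -0.013]
wrist_force: [0.3, 0.2, -0.7]
gripper_width: 0.342
finger_force: 24.4
t 10.75 d [ 10.8 301.8   4.4] a [-0.37 -0.51 -7.46]
```

```bash
python3 -m handwheel '[{"ax":0,"ay":0,"az":-7.5,"dx":10,"dy":302,"dz":0,"grip":20},{"ax":0,"ay":0,"az":-7.5,"dx":10,"dy":302,"dz":0,"grip":20},{"ax":0,"ay":0,"az":-7.5,"dx":10,"dy":302,"dz":0,"grip":20},{"ax":0,"ay":0,"az":-7.5,"dx":10,"dy":302,"dz":0,"grip":20},{"ax":0,"ay":0,"az":-7.5,"dx":10,"dy":302,"dz":0,"grip":20},{"ax":0,"ay":0,"az":-7.5,"dx":10,"dy":302,"dz":0,"grip":20},{"ax":0,"ay":0,"az":-7.5,"dx":10,"dy":302,"dz":0,"grip":20},{"ax":0,"ay":0,"az":-7.5,"dx":10,"dy":302,"dz":0,"grip":20}]'; python3 -m handwheel '[{"ax":0,"ay":0,"az":0,"dx":0,"dy":0,"dz":40,"grip":20},{"ax":0,"ay":0,"az":0,"dx":0,"dy":0,"dz":60,"grip":20},{"ax":0,"ay":0,"az":0,"dx":0,"dy":0,"dz":60,"grip":20}]'
python3 -c "
from h import *
go(530,-40,82,4.5)"
```

```text
t: 11.55
tool_pos: [0.5277, -0.0427, 0.1447]
tcp_rot: [-3.139, -0.118, -0.0]
wrist_force: [-0.1, 0.9, -0.8]
gripper_width: 0.344
finger_force: 24.4
t: 11.85
tool_pos: [0.526, -0.0405, 0.082]
tcp_rot: [3.138, 0.124, -0.008]
wrist_force: [-0.3, -0.7, -0.2]
gripper_width: 0.338
finger_force: 24.4
t 11.85 d [ 4.  -0.2  0. ] a [0.03 0.29 0.02]
```

```bash
python3 -m handwheel '[{"ax":0,"ay":0,"az":0,"dx":4,"dy":0,"dz":0,"grip":20},{"ax":0,"ay":0,"az":0,"dx":4,"dy":0,"dz":0,"grip":46},{"ax":0,"ay":0,"az":0,"dx":4,"dy":0,"dz":0,"grip":46},{"ax":0,"ay":0,"az":0,"dx":4,"dy":0,"dz":-30,"grip":54},{"ax":0,"ay":0,"az":0,"dx":4,"dy":0,"dz":-60,"grip":54}]'; python3 -c "
from h import *
go(405,269.5,137,-8)"
```

```text
t: 12.35
tool_pos: [0.5317, -0.041, 0.1457]
tcp_rot: [3.139, 0.123, -0.001]
wrist_force: [0.5, 0.5, 0.0]
gripper_width: 0.594
finger_force: 0.0
t 12.35 d [-102.1 -319.4    8.7] a [ 0.02  0.04 12.48]
```

```bash
python3 -m handwheel '[{"ax":0,"ay":0,"az":12.5,"dx":-102,"dy":-319,"dz":5,"grip":54},{"ax":0,"ay":0,"az":12.5,"dx":-102,"dy":-319,"dz":5,"grip":54},{"ax":0,"ay":0,"az":12.5,"dx":-102,"dy":-319,"dz":5,"grip":54},{"ax":0,"ay":0,"az":12.5,"dx":-102,"dy":-319,"dz":5,"grip":54},{"ax":0,"ay":0,"az":12.5,"dx":-102,"dy":-319,"dz":5,"grip":54},{"ax":0,"ay":0,"az":12.5,"dx":-102,"dy":-319,"dz":5,"grip":54},{"ax":0,"ay":0,"az":12.5,"dx":-102,"dy":-319,"dz":5,"grip":54},{"ax":0,"ay":0,"az":12.5,"dx":-102,"dy":-319,"dz":5,"grip":54}]'
python3 - <<'E'
from h import *
go(405,269.5,26,-8)
a,_=optics.get_image("wrist"); 
im,W=cloud("top"); handles(W,ztop=.022); cv2.imwrite("pics/t5.png",np.hstack([cv2.resize(a,(400,300)),cv2.resize(im,(400,300))]))
E
```

```text
t: 13.15
tool_pos: [0.4046, 0.2736, 0.1409]
tcp_rot: [-3.132, 0.212, -0.003]
wrist_force: [0.5, -1.5, 0.0]
gripper_width: 0.615
finger_force: 0.0
t 13.15 d [  0.8   4.4 114.9] a [-0.17 -0.1   0.25]
0.71 [293. 198.   8.  32.] rect [535.4  36.7] [100.1  29.7] 5.5 med [530.   36.8  37.2] zmax 42.3
0.62 [214. 249.   5.  11.] rect [362.7 269.8] [42.9 20.4] 64.4 med [364.7 275.4  27.5] zmax 32.7
0.51 [316. 197.  14.  30.] rect [533.4 -39.3] [98.9 29.6] 9.5 med [533.  -37.7  36.9] zmax 42.2
```

View pics/t5.png

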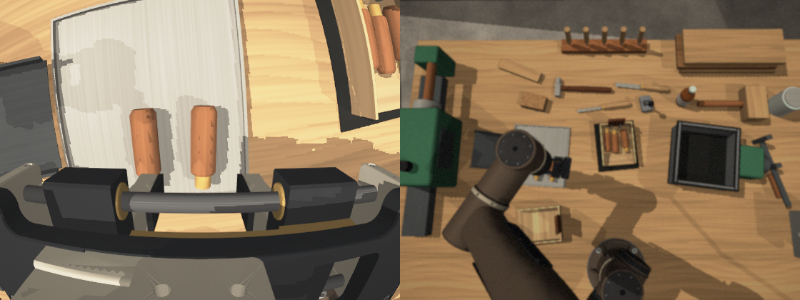

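Three handles are side by side in the tote, and handle E is between the fingers at about column 203.

```bash
python3 -m handwheel '[{"ax":0,"ay":0,"az":0,"dx":0,"dy":2,"dz":45,"grip":54},{"ax":0,"ay":0,"az":0,"dx":0,"dy":2,"dz":85,"grip":54},{"ax":0,"ay":0,"az":0,"dx":0,"dy":2,"dz":113,"grip":54},{"ax":0,"ay":0,"az":0,"dx":0,"dy":2,"dz":113,"grip":54},{"ax":0,"ay":0,"az":0,"dx":0,"dy":2,"dz":113,"grip":20},{"ax":0,"ay":0,"az":0,"dx":0,"dy":2,"dz":113,"grip":20},{"ax":0,"ay":0,"az":0,"dx":0,"dy":2,"dz":113,"grip":20},{"ax":0,"ay":0,"az":0,"dx":0,"dy":2,"dz":113,"grip":20}]'; python3 -m handwheel '[{"ax":0,"ay":0,"az":0,"dx":0,"dy":0,"dz":0,"grip":20},{"ax":0,"ay":0,"az":0,"dx":0,"dy":0,"dz":-30,"grip":20},{"ax":0,"ay":0,"az":0,"dx":0,"dy":0,"dz":-80,"grip":20},{"ax":0,"ay":0,"az":0,"dx":0,"dy":0,"dz":-120,"grip":20},{"ax":0,"ay":0,"az":0,"dx":0,"dy":0,"dz":-120,"grip":20}]';python3 -c "
from h import *
go(528,15,145,4.5)"
```

```text
t: 14.1
tool_pos: [0.4059, 0.268, 0.0281]
tcp_rot: [-3.131, 0.22, -0.003]
wrist_force: [0.3, 0.1, 8.0]
gripper_width: 0.339
finger_force: 25.0
t: 14.6
tool_pos: [0.4074, 0.2698, 0.1529]
tcp_rot: [-3.125, 0.217, -0.01]
wrist_force: [0.3, 1.1, -0.8]
gripper_width: 0.337
finger_force: 25.0
t 14.6 d [154.7 235.7   6.6] a [ -0.49  -0.39 -12.46]
```

```bash
python3 -m handwheel '[{"ax":0.5,"ay":0.4,"az":-12.5,"dx":155,"dy":232,"dz":0,"grip":20},{"ax":0.5,"ay":0.4,"az":-12.5,"dx":155,"dy":232,"dz":0,"grip":20},{"ax":0,"ay":0,"az":-12.5,"dx":155,"dy":232,"dz":0,"grip":20},{"ax":0,"ay":0,"az":-12.5,"dx":155,"dy":232,"dz":0,"grip":20},{"ax":0,"ay":0,"az":-12.5,"dx":155,"dy":232,"dz":0,"grip":20},{"ax":0,"ay":0,"az":-12.5,"dx":155,"dy":232,"dz":0,"grip":20},{"ax":0,"ay":0,"az":-12.5,"dx":155,"dy":232,"dz":0,"grip":20},{"ax":0,"ay":0,"az":-12.5,"dx":155,"dy":232,"dz":0,"grip":20}]'; python3 -m handwheel '[{"ax":0,"ay":0,"az":0,"dx":0,"dy":0,"dz":40,"grip":20},{"ax":0,"ay":0,"az":0,"dx":0,"dy":0,"dz":66,"grip":20},{"ax":0,"ay":0,"az":0,"dx":0,"dy":0,"dz":66,"grip":20}]'
python3 -c "
from h import *
go(528,18,77,4.5)"
```

```text
t: 15.4
tool_pos: [0.526, 0.0148, 0.1465]
tcp_rot: [-3.139, -0.119, 0.001]
wrist_force: [-0.7, -1.0, -0.3]
gripper_width: 0.336
finger_force: 25.0
t: 15.7
tool_pos: [0.5233, 0.016, 0.0778]
tcp_rot: [3.138, 0.124, -0.009]
wrist_force: [-0.7, 0.3, -0.9]
gripper_width: 0.336
finger_force: 25.0
t 15.7 d [ 4.8 -1.7  0.7] a [0.07 0.35 0.01]
```

```bash
python3 -m handwheel '[{"ax":0,"ay":0,"az":0,"dx":3,"dy":-1,"dz":0,"grip":20},{"ax":0,"ay":0,"az":0,"dx":3,"dy":-1,"dz":0,"grip":44},{"ax":0,"ay":0,"az":0,"dx":3,"dy":-1,"dz":0,"grip":44},{"ax":0,"ay":0,"az":0,"dx":3,"dy":-1,"dz":-30,"grip":54},{"ax":0,"ay":0,"az":0,"dx":3,"dy":-1,"dz":-66,"grip":54}]'; python3 -c "
from h import *
go(410,337.5,140,-5)"
```

```text
t: 16.2
tool_pos: [0.5284, 0.0168, 0.1473]
tcp_rot: [3.139, 0.123, -0.003]
wrist_force: [1.2, 1.2, -0.2]
gripper_width: 0.595
finger_force: 0.0
t 16.2 d [ -93.  -328.9    7.3] a [0.04 0.1  9.47]
```

```bash
python3 -m handwheel '[{"ax":0,"ay":0,"az":9.5,"dx":-93,"dy":-328,"dz":5,"grip":54},{"ax":0,"ay":0,"az":9.5,"dx":-93,"dy":-328,"dz":5,"grip":54},{"ax":0,"ay":0,"az":9.5,"dx":-93,"dy":-328,"dz":5,"grip":54},{"ax":0,"ay":0,"az":9.5,"dx":-93,"dy":-328,"dz":5,"grip":54},{"ax":0,"ay":0,"az":9.5,"dx":-93,"dy":-328,"dz":5,"grip":54},{"ax":0,"ay":0,"az":9.5,"dx":-93,"dy":-328,"dz":5,"grip":54},{"ax":0,"ay":0,"az":9.5,"dx":-93,"dy":-328,"dz":5,"grip":54},{"ax":0,"ay":0,"az":9.5,"dx":-93,"dy":-328,"dz":5,"grip":54}]'
python3 - <<'E'
from h import *
go(410,337.5,26,-5)
a,_=optics.get_image("wrist"); 
im,W=cloud("top"); handles(W,ztop=.022); cv2.imwrite("pics/t6.png",np.hstack([cv2.resize(a,(400,300)),cv2.resize(im[130:280,230:430],(400,300))]))
E
```

```text
t: 17.0
tool_pos: [0.4099, 0.3419, 0.143]
tcp_rot: [-3.136, 0.13, -0.003]
wrist_force: [0.5, -0.1, -0.6]
gripper_width: 0.616
finger_force: 0.0
t 17.0 d [  0.3   4.8 117. ] a [-0.18 -0.11  0.25]
0.72 [302. 200.   6.  32.] rect [527.6  -3.5] [96.  23.1] -3.1 med [515.6  -3.1  38.4] zmax 44.3
0.71 [315. 197.  14.  31.] rect [534.5 -39. ] [100.9  29.5] 9.5 med [533.6 -37.8  36.6] zmax 41.8
0.64 [296. 198.   8.  33.] rect [535.7  19.6] [110.   34.4] 0.9 med [530.2  19.6  61.3] zmax 67.5
0.59 [289. 197.   8.  30.] rect [535.5  42.8] [100.3  17.4] 4.8 med [533.2  42.8  36.9] zmax 41.8
0.4 [192. 249.   5.  -2.] rect [370.5 340.3] [11.7  9.1] 89.9 med [371.8 340.4  27.6] zmax 30.0
```

View pics/t6.png

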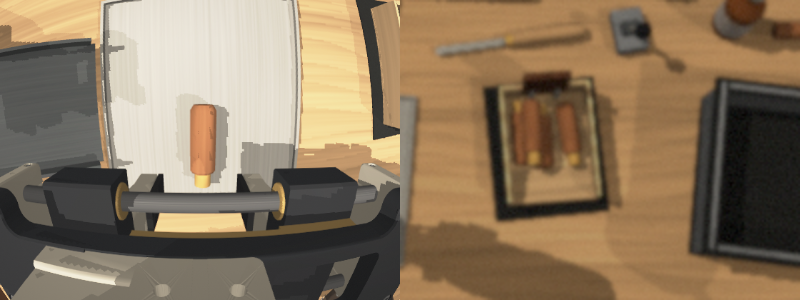

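The fourth handle is nested on top of the two on the left of the tote. The last handle, B, is at column 203 under the fingers. Body clearance to the chute is fine here.

```bash
python3 -m handwheel '[{"ax":0,"ay":0,"az":0,"dx":0,"dy":2,"dz":45,"grip":54},{"ax":0,"ay":0,"az":0,"dx":0,"dy":2,"dz":85,"grip":54},{"ax":0,"ay":0,"az":0,"dx":0,"dy":2,"dz":115,"grip":54},{"ax":0,"ay":0,"az":0,"dx":0,"dy":2,"dz":115,"grip":54},{"ax":0,"ay":0,"az":0,"dx":0,"dy":2,"dz":115,"grip":20},{"ax":0,"ay":0,"az":0,"dx":0,"dy":2,"dz":115,"grip":20},{"ax":0,"ay":0,"az":0,"dx":0,"dy":2,"dz":115,"grip":20},{"ax":0,"ay":0,"az":0,"dx":0,"dy":2,"dz":115,"grip":20}]'; python3 -m handwheel '[{"ax":0,"ay":0,"az":0,"dx":0,"dy":0,"dz":0,"grip":20},{"ax":0,"ay":0,"az":0,"dx":0,"dy":0,"dz":-30,"grip":20},{"ax":0,"ay":0,"az":0,"dx":0,"dy":0,"dz":-80,"grip":20},{"ax":0,"ay":0,"az":0,"dx":0,"dy":0,"dz":-130,"grip":20},{"ax":0,"ay":0,"az":0,"dx":0,"dy":0,"dz":-130,"grip":20}]';python3 -c "
from h import *
go(528,-22,155,4.5)"
```

```text
t: 17.95
tool_pos: [0.4114, 0.3358, 0.0283]
tcp_rot: [-3.136, 0.137, -0.003]
wrist_force: [-0.0, 1.0, 7.8]
gripper_width: 0.344
finger_force: 25.0
t: 18.45
tool_pos: [0.4132, 0.3379, 0.1644]
tcp_rot: [-3.128, 0.135, -0.012]
wrist_force: [0.3, 0.3, -1.4]
gripper_width: 0.339
finger_force: 25.0
t 18.45 d [145.3 348.8   6.7] a [-0.57 -0.45 -9.44]
```

```bash
python3 -m handwheel '[{"ax":0.5,"ay":0.4,"az":-9.5,"dx":146,"dy":346,"dz":0,"grip":20},{"ax":0.5,"ay":0.4,"az":-9.5,"dx":146,"dy":346,"dz":0,"grip":20},{"ax":0,"ay":0,"az":-9.5,"dx":146,"dy":346,"dz":0,"grip":20},{"ax":0,"ay":0,"az":-9.5,"dx":146,"dy":346,"dz":0,"grip":20},{"ax":0,"ay":0,"az":-9.5,"dx":146,"dy":346,"dz":0,"grip":20},{"ax":0,"ay":0,"az":-9.5,"dx":146,"dy":346,"dz":0,"grip":20},{"ax":0,"ay":0,"az":-9.5,"dx":146,"dy":346,"dz":0,"grip":20},{"ax":0,"ay":0,"az":-9.5,"dx":146,"dy":346,"dz":0,"grip":20}]'; python3 -m handwheel '[{"ax":0,"ay":0,"az":0,"dx":0,"dy":0,"dz":40,"grip":20},{"ax":0,"ay":0,"az":0,"dx":0,"dy":0,"dz":66,"grip":20},{"ax":0,"ay":0,"az":0,"dx":0,"dy":0,"dz":66,"grip":20}]'
python3 -c "
from h import *
go(528,-22,86,4.5)"
```

```text
t: 19.25
tool_pos: [0.5261, -0.0257, 0.1571]
tcp_rot: [-3.139, -0.12, -0.001]
wrist_force: [1.0, 0.2, -1.3]
gripper_width: 0.34
finger_force: 25.0
t: 19.55
tool_pos: [0.5232, -0.0238, 0.0878]
tcp_rot: [3.138, 0.12, -0.009]
wrist_force: [-0.4, -0.3, -0.2]
gripper_width: 0.337
finger_force: 25.0
t 19.55 d [ 4.9 -1.4  1.8] a [ 0.04  0.34 -0.12]
```

```bash
python3 -m handwheel '[{"ax":0,"ay":0,"az":0,"dx":3,"dy":0,"dz":0,"grip":20},{"ax":0,"ay":0,"az":0,"dx":3,"dy":0,"dz":0,"grip":44},{"ax":0,"ay":0,"az":0,"dx":3,"dy":0,"dz":0,"grip":44},{"ax":0,"ay":0,"az":0,"dx":3,"dy":0,"dz":-30,"grip":54},{"ax":0,"ay":0,"az":0,"dx":3,"dy":0,"dz":-80,"grip":54},{"ax":0,"ay":0,"az":0,"dx":3,"dy":-50,"dz":-110,"grip":60},{"ax":0,"ay":0,"az":0,"dx":3,"dy":-100,"dz":-110,"grip":60}]'; python3 -m handwheel '[{"ax":0,"ay":0,"az":0,"dx":0,"dy":-150,"dz":0,"grip":60},{"ax":0,"ay":0,"az":0,"dx":0,"dy":-150,"dz":0,"grip":60},{"ax":0,"ay":0,"az":0,"dx":0,"dy":-150,"dz":0,"grip":60},{"ax":0,"ay":0,"az":0,"dx":0,"dy":-150,"dz":0,"grip":60}]'
cat > m2.py <<'E'
from h import *
import sys
s=status.sense(); print("j",np.round(s["joint_pos"],2),"t",s["t"])
im,W=cloud("top"); handles(W,ztop=.022); P=W.reshape(-1,3); P=P[np.isfinite(P[:,0])]
Q=P[(P[:,2]>.100)&(P[:,2]<.130)&(abs(P[:,0]-.6)<.06)&(abs(P[:,1])<.08)]; print("plate",*rect(Q),len(Q),Q[:,2].max())
cv2.imwrite(f"pics/{sys.argv[1]}.png",im)
E
python3 m2.py t7
```

```text
t: 20.25
tool_pos: [0.5237, 0.0708, 0.2057]
tcp_rot: [-3.136, -0.119, -0.014]
wrist_force: [2.6, 0.5, -0.6]
gripper_width: 0.676
finger_force: 0.0
t: 20.65
tool_pos: [0.5099, 0.2249, 0.2014]
tcp_rot: [-3.137, -0.131, -0.004]
wrist_force: [0.3, -0.2, -1.3]
gripper_width: 0.684
finger_force: 0.0
j [ 0.77  0.19 -0.31  0.   -1.06  0.89] t 20.65
0.77 [296. 196.  15.  34.] rect [530.6  20.1] [99.7 33.1] 6.0 med [528.8  19.5  61.9] zmax 67.5
0.76 [290. 197.  10.  30.] rect [532.3  42.9] [102.1  23. ] 9.5 med [523.9  42.7  37.5] zmax 52.3
0.54 [318. 197.  13.  33.] rect [532.9 -45. ] [96.4 20.9] 4.1 med [530.  -43.5  37.3] zmax 41.9
0.52 [311. 197.  14.  28.] rect [530.9 -18.4] [99.2 29.9] 6.6 med [532.3 -17.4  57.7] zmax 64.2
0.46 [302. 204.   6.  22.] rect [508.8  -4.9] [59.5 19.8] -5.0 med [496.5  -2.9  39.5] zmax 48.9
plate [601.    0.9] [69.8 12.4] -85.4 140 0.128358029353181
```

View pics/t7.png

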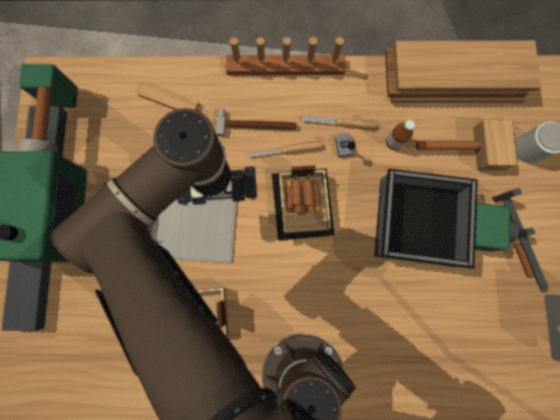

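All five handles are in the tote: three on the floor and two on top. The tray is empty, and the grip plate is at about (601, 1) mm with yaw around 4.6°. Next I move to the grip.

```bash
python3 -c "
from h import *
go(600.5,1,200,-85.5)"
```

```text
t 20.75 d [ 72.9 226.7   0.8] a [-8.000e-02 -1.000e-02  9.014e+01]
```

```bash
python3 -m handwheel '[{"ax":0,"ay":0,"az":90,"dx":73,"dy":227,"dz":0,"grip":50},{"ax":0,"ay":0,"az":90,"dx":73,"dy":227,"dz":0,"grip":50},{"ax":0,"ay":0,"az":90,"dx":73,"dy":227,"dz":0,"grip":50},{"ax":0,"ay":0,"az":90,"dx":73,"dy":227,"dz":0,"grip":50},{"ax":0,"ay":0,"az":90,"dx":73,"dy":227,"dz":0,"grip":50},{"ax":0,"ay":0,"az":90,"dx":73,"dy":227,"dz":0,"grip":50},{"ax":0,"ay":0,"az":90,"dx":73,"dy":227,"dz":0,"grip":50},{"ax":0,"ay":0,"az":90,"dx":73,"dy":227,"dz":0,"grip":50}]';  python3 -c "
from h import *
go(600.5,1,200,-85.5)"
```

```text
t: 21.55
tool_pos: [0.6001, -0.0032, 0.2007]
tcp_rot: [-2.652, 1.683, -0.001]
wrist_force: [-1.0, -0.8, -0.0]
gripper_width: 0.57
finger_force: 0.0
t 21.55 d [-3.6 -2.2  0.7] a [-0.03 -0.   20.71]
```

```bash
python3 -m handwheel '[{"ax":0,"ay":0,"az":20.5,"dx":-2,"dy":-2,"dz":0,"grip":50},{"ax":0,"ay":0,"az":20.5,"dx":-2,"dy":-2,"dz":0,"grip":50},{"ax":0,"ay":0,"az":20.5,"dx":-2,"dy":-2,"dz":0,"grip":50},{"ax":0,"ay":0,"az":20.5,"dx":-2,"dy":-2,"dz":20,"grip":50},{"ax":0,"ay":0,"az":20.5,"dx":-2,"dy":-2,"dz":40,"grip":50},{"ax":0,"ay":0,"az":20.5,"dx":-2,"dy":-2,"dz":40,"grip":50}]';  python3 - <<'E'
from h import *
go(600.5,1,92,-85.5)
a,_=optics.get_image("wrist");cv2.imwrite("pics/w8.png",a)
E
```

```text
t: 22.15
tool_pos: [0.5993, 0.0001, 0.1582]
tcp_rot: [2.316, -2.118, -0.004]
wrist_force: [-1.2, 0.1, 0.2]
gripper_width: 0.569
finger_force: 0.0
t 22.15 d [-0.8 -1.5 66.2] a [ 0.22 -0.01  0.61]
```

View pics/w8.png

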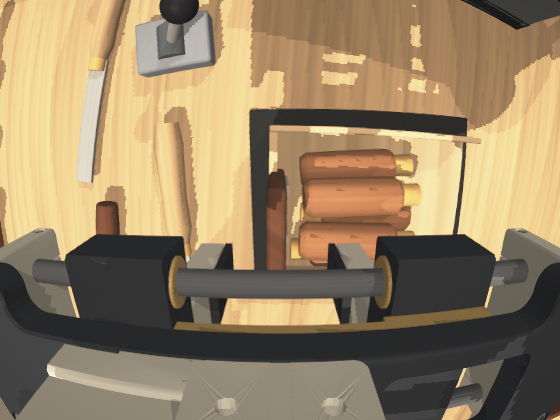

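The grip plate is at column 278, centred between the fingers, and all the handles are in the tote. I'll descend, grip at 60 N and lift a little.

```bash
python3 -m handwheel '[{"ax":0,"ay":0,"az":0.5,"dx":0,"dy":-1,"dz":33,"grip":50},{"ax":0,"ay":0,"az":0.5,"dx":0,"dy":-1,"dz":66,"grip":50},{"ax":0,"ay":0,"az":0.5,"dx":0,"dy":-1,"dz":66,"grip":50},{"ax":0,"ay":0,"az":0.5,"dx":0,"dy":-1,"dz":66,"grip":2},{"ax":0,"ay":0,"az":0.5,"dx":0,"dy":-1,"dz":66,"grip":2},{"ax":0,"ay":0,"az":0.5,"dx":0,"dy":-1,"dz":66,"grip":2},{"ax":0,"ay":0,"az":0.5,"dx":0,"dy":-1,"dz":66,"grip":2},{"ax":0,"ay":0,"az":0.5,"dx":0,"dy":-1,"dz":66,"grip":2}]' 60; python3 -m handwheel '[{"ax":0,"ay":0,"az":0,"dx":0,"dy":0,"dz":0,"grip":2},{"ax":0,"ay":0,"az":0,"dx":0,"dy":0,"dz":0,"grip":2}]'; python3 -c "
from h import *
go(600.5,1,92,-85.5)"
```

```text
t: 23.0
tool_pos: [0.6026, 0.0017, 0.0949]
tcp_rot: [-2.31, 2.127, -0.001]
wrist_force: [0.1, 0.1, -0.7]
gripper_width: 0.177
finger_force: 0.0
t: 23.2
tool_pos: [0.6017, 0.0016, 0.0947]
tcp_rot: [2.31, -2.128, -0.001]
wrist_force: [-3.8, 1.8, 6.2]
gripper_width: 0.134
finger_force: 60.0
t 23.2 d [0.5 1.3 2.7] a [0.04 0.   0.2 ]
```

```bash
python3 -m handwheel '[{"ax":0,"ay":0,"az":0,"dx":0,"dy":0,"dz":-10,"grip":2},{"ax":0,"ay":0,"az":0,"dx":0,"dy":0,"dz":-30,"grip":2},{"ax":0,"ay":0,"az":0,"dx":0,"dy":0,"dz":-55,"grip":2},{"ax":0,"ay":0,"az":0,"dx":0,"dy":0,"dz":-80,"grip":2},{"ax":0,"ay":0,"az":0,"dx":0,"dy":0,"dz":-105,"grip":2},{"ax":0,"ay":0,"az":0,"dx":0,"dy":0,"dz":-130,"grip":2},{"ax":0,"ay":0,"az":0,"dx":0,"dy":0,"dz":-155,"grip":2},{"ax":0,"ay":0,"az":0,"dx":0,"dy":0,"dz":-170,"grip":2}]' 60;  python3 - <<'E'
from h import *
go(660,-398,265,-100)
s=status.sense();print(s["wrist_force"],s["finger_force"])
E
```

```text
t: 24.0
tool_pos: [0.6025, 0.0017, 0.2662]
tcp_rot: [-2.31, 2.127, -0.001]
wrist_force: [0.0, 0.3, -5.2]
gripper_width: 0.132
finger_force: 60.0
t 24.0 d [403.1 -24.4   1.1] a [-0.1   0.04 14.72]
[ 0.0354719  0.2751586 -5.2022518] 59.99752342700958
```

```bash
python3 -m handwheel '[{"ax":0,"ay":0,"az":1,"dx":15,"dy":-1,"dz":0,"grip":2},{"ax":0,"ay":0,"az":2,"dx":40,"dy":-3,"dz":0,"grip":2},{"ax":0,"ay":0,"az":3,"dx":70,"dy":-5,"dz":0,"grip":2},{"ax":0,"ay":0,"az":4,"dx":100,"dy":-6,"dz":0,"grip":2},{"ax":0,"ay":0,"az":5,"dx":130,"dy":-8,"dz":0,"grip":2},{"ax":0,"ay":0,"az":6,"dx":160,"dy":-10,"dz":0,"grip":2},{"ax":0,"ay":0,"az":7,"dx":190,"dy":-12,"dz":0,"grip":2},{"ax":0,"ay":0,"az":8,"dx":220,"dy":-14,"dz":0,"grip":2}]' 60;  python3 -c "
from h import *
go(660,-398,265,-100)"
```

```text
t: 24.8
tool_pos: [0.6336, -0.2181, 0.2626]
tcp_rot: [2.154, -2.285, -0.003]
wrist_force: [0.9, 0.0, -5.4]
gripper_width: 0.131
finger_force: 60.0
t 24.8 d [178.  -37.   -2.6] a [0.13 0.03 6.62]
```

```bash
python3 -m handwheel '[{"ax":0,"ay":0,"az":1,"dx":30,"dy":-6,"dz":0,"grip":2},{"ax":0,"ay":0,"az":2,"dx":60,"dy":-12,"dz":0,"grip":2},{"ax":0,"ay":0,"az":3,"dx":90,"dy":-18,"dz":0,"grip":2},{"ax":0,"ay":0,"az":4,"dx":120,"dy":-24,"dz":0,"grip":2},{"ax":0,"ay":0,"az":5,"dx":150,"dy":-30,"dz":0,"grip":2},{"ax":0,"ay":0,"az":6.5,"dx":172,"dy":-36,"dz":0,"grip":2},{"ax":0,"ay":0,"az":6.5,"dx":178,"dy":-37,"dz":0,"grip":2},{"ax":0,"ay":0,"az":6.5,"dx":178,"dy":-37,"dz":0,"grip":2}]' 60;  python3 - <<'E'
from h import *
go(660,-398,235,-100)
print(np.round(status.sense()["joint_pos"],2))
im,W=cloud("top"); handles(W,ztop=.022)
cv2.imwrite("pics/t9.png",im)
# pivot about mouth m=(0,174,73): TCP shift for tilt th, tool axes at start
for th in range(8,72,8):
    m=np.array([0,174,73.]); R=Rn.from_euler("x",th,degrees=True).as_matrix(); print(th,np.round(m-R@m,0))
E
```

```text
t: 25.6
tool_pos: [0.6601, -0.3975, 0.2618]
tcp_rot: [2.021, -2.404, -0.005]
wrist_force: [-0.3, 0.1, -6.0]
gripper_width: 0.13
finger_force: 60.0
t 25.6 d [ 0.5 -0.1 26.8] a [0.17 0.05 0.1 ]
[-0.29  0.51  0.3  -0.   -1.36  0.12]
0.53 [120. 273.  16.  33.] rect [293.9 553.7] [98.1 30.5] 20.7 med [298.7 553.   28.3] zmax 33.3
0.36 [344. 142.  24.  24.] rect [ 702.5 -139.4] [76.9 50.2] 11.0 med [ 695.1 -137.    27.3] zmax 113.0
8 [  0.  12. -24.]
16 [  0.  27. -45.]
24 [  0.  45. -64.]
32 [  0.  65. -81.]
40 [  0.  88. -95.]
48 [   0.  112. -105.]
56 [   0.  137. -112.]
64 [   0.  163. -115.]
```

View pics/t9.png

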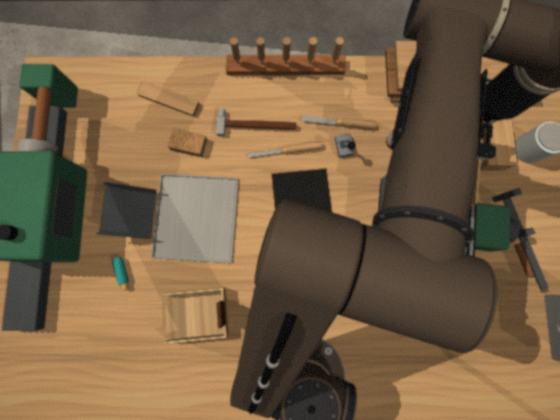

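The tray and mat are empty and the tote is over the hopper, hidden by the arm in this view. Now I tilt about the mouth.

```bash
python3 -m handwheel '[{"ax":8,"ay":0,"az":0,"dx":0,"dy":12,"dz":-14,"grip":2},{"ax":16,"ay":0,"az":0,"dx":0,"dy":27,"dz":-25,"grip":2},{"ax":24,"ay":0,"az":0,"dx":0,"dy":45,"dz":-44,"grip":2},{"ax":32,"ay":0,"az":0,"dx":0,"dy":65,"dz":-61,"grip":2},{"ax":40,"ay":0,"az":0,"dx":0,"dy":88,"dz":-75,"grip":2},{"ax":48,"ay":0,"az":0,"dx":0,"dy":112,"dz":-85,"grip":2},{"ax":56,"ay":0,"az":0,"dx":0,"dy":137,"dz":-92,"grip":2},{"ax":64,"ay":0,"az":0,"dx":0,"dy":163,"dz":-95,"grip":2}]' 60;  cat > st.py <<'E'
from h import *
s=status.sense(); R=Rn.from_rotvec(s["tcp_rot"]).as_matrix(); p=np.array(s["tool_pos"])
print(np.round(s["joint_pos"],2),"F",np.round(s["wrist_force"],1),"mouth",np.round(p*1000+R@[0,174,73],0),"tilt",np.degrees(np.arccos(-R[2,2])).round(1))
E
python3 st.py
```

```text
t: 26.5
tool_pos: [0.5099, -0.3683, 0.3495]
tcp_rot: [-1.499, 1.776, -0.947]
wrist_force: [-2.6, -2.1, -6.8]
gripper_width: 0.135
finger_force: 60.0
[-0.65 -0.09 -0.33 -0.83 -0.56  1.03] F [-2.6 -2.1 -6.8] mouth [ 476. -361.  164.] tilt 56.7
```

```bash
python3 -m handwheel '[{"ax":6,"ay":0,"az":0,"dx":0,"dy":0,"dz":-20,"grip":2},{"ax":12,"ay":0,"az":0,"dx":0,"dy":6,"dz":-38,"grip":2},{"ax":12,"ay":0,"az":0,"dx":0,"dy":6,"dz":-38,"grip":2},{"ax":12,"ay":0,"az":0,"dx":0,"dy":6,"dz":-38,"grip":2},{"ax":12,"ay":0,"az":0,"dx":0,"dy":6,"dz":-38,"grip":2},{"ax":12,"ay":0,"az":0,"dx":0,"dy":6,"dz":-38,"grip":2}]' 60; python3 st.py
python3 - <<'E'
from h import *
a,_=optics.get_image("wrist");b,_=optics.get_image("scene");cv2.imwrite("pics/p10.png",np.hstack([cv2.resize(a,(400,300)),cv2.resize(b[130:340,0:280],(400,300))]))
E
```

```text
t: 27.1
tool_pos: [0.4767, -0.3652, 0.3646]
tcp_rot: [-1.368, 1.628, -1.093]
wrist_force: [-1.0, 0.1, -2.7]
gripper_width: 0.135
finger_force: 60.0
[-0.99 -0.1  -0.36 -1.29 -0.79  1.56] F [-1.   0.1 -2.7] mouth [ 481. -364.  176.] tilt 68.3
```

View pics/p10.png

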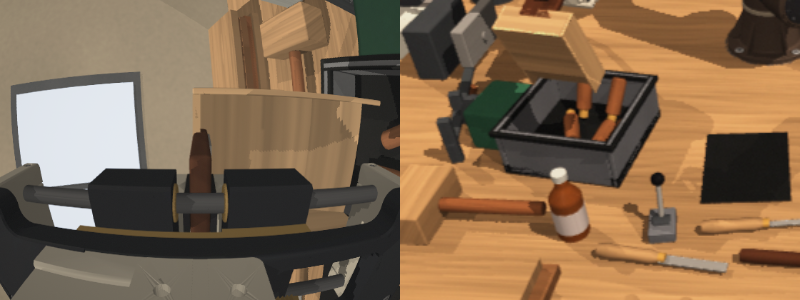

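The wrist view shows an empty tote, and the force has dropped to 2.7 N, the tote alone. The scene view shows handles in the hopper. I'll raise the tote clear and level it again.

```bash
python3 -m handwheel '[{"ax":0,"ay":0,"az":0,"dx":0,"dy":0,"dz":0,"grip":2},{"ax":0,"ay":0,"az":0,"dx":0,"dy":0,"dz":0,"grip":2},{"ax":0,"ay":0,"az":0,"dx":0,"dy":-15,"dz":-7,"grip":2},{"ax":0,"ay":0,"az":0,"dx":0,"dy":-37,"dz":-15,"grip":2}]' 60; python3 st.py
python3 - <<'E'
from h import *
go(650,-396,285,-100)
E
```

```text
t: 27.6
tool_pos: [0.4758, -0.3662, 0.4026]
tcp_rot: [-1.365, 1.631, -1.089]
wrist_force: [-0.1, -0.6, -2.5]
gripper_width: 0.136
finger_force: 60.0
[-0.94 -0.15 -0.32 -1.2  -0.78  1.41] F [-0.1 -0.6 -2.5] mouth [ 479. -364.  214.] tilt 68.2
t 27.6 d [  2.3  43.6 207.7] a [-68.21   1.04  -0.12]
```

```bash
python3 -m handwheel '[{"ax":-8,"ay":0,"az":0,"dx":0,"dy":5,"dz":25,"grip":2},{"ax":-16,"ay":0,"az":0,"dx":0,"dy":10,"dz":49,"grip":2},{"ax":-24,"ay":0,"az":0,"dx":0,"dy":15,"dz":73,"grip":2},{"ax":-32,"ay":0,"az":0,"dx":0,"dy":20,"dz":97,"grip":2},{"ax":-40,"ay":0,"az":0,"dx":0,"dy":25,"dz":122,"grip":2},{"ax":-48,"ay":0,"az":0,"dx":1,"dy":31,"dz":146,"grip":2},{"ax":-56,"ay":1,"az":0,"dx":1,"dy":36,"dz":171,"grip":2},{"ax":-64,"ay":1,"az":0,"dx":2,"dy":41,"dz":195,"grip":2}]' 60; python3 -m handwheel '[{"ax":-4,"ay":0,"az":0,"dx":0,"dy":0,"dz":12,"grip":2},{"ax":-4,"ay":0,"az":0,"dx":0,"dy":0,"dz":12,"grip":2},{"ax":-4,"ay":0,"az":0,"dx":0,"dy":0,"dz":12,"grip":2}]'; python3 st.py
python3 - <<'E'
from h import *
go(601,1,265,-85.5)
im,W=cloud("top"); P=W.reshape(-1,3);P=P[np.isfinite(P[:,0])]
# mat: dark pixels near bench
g=im.max(2); m=(g<60)&(abs(W[...,0]-.515)<.14)&(abs(W[...,1])<.12)&(W[...,2]<.015)
print("mat",rect(W[m]),m.sum())
E
```

```text
t: 28.4
tool_pos: [0.6412, -0.3936, 0.2947]
tcp_rot: [-1.942, 2.316, -0.199]
wrist_force: [1.2, -0.7, -1.6]
gripper_width: 0.134
finger_force: 60.0
t: 28.7
tool_pos: [0.6427, -0.3943, 0.2804]
tcp_rot: [-1.972, 2.351, -0.121]
wrist_force: [-0.3, 0.3, -3.4]
gripper_width: 0.137
finger_force: 60.0
[-0.3   0.41  0.19 -0.02 -1.24  0.13] F [-0.3  0.3 -3.4] mouth [ 480. -365.  189.] tilt 6.1
t 28.7 d [-381.9  111.     5. ] a [ -6.07  -0.57 -14.51]
mat (array([514.5,  -3.6]), array([213.4, 172.3]), 5.9) 3518
```

```bash
python3 -m handwheel '[{"ax":-6,"ay":-0.6,"az":-3,"dx":-45,"dy":13,"dz":0,"grip":2},{"ax":-6,"ay":-0.6,"az":-5,"dx":-90,"dy":26,"dz":0,"grip":2},{"ax":-6,"ay":-0.6,"az":-7,"dx":-135,"dy":39,"dz":0,"grip":2},{"ax":-6,"ay":-0.6,"az":-9,"dx":-180,"dy":52,"dz":0,"grip":2},{"ax":-6,"ay":-0.6,"az":-11,"dx":-225,"dy":65,"dz":0,"grip":2},{"ax":-6,"ay":-0.6,"az":-13,"dx":-270,"dy":78,"dz":0,"grip":2},{"ax":-6,"ay":-0.6,"az":-14.5,"dx":-315,"dy":91,"dz":0,"grip":2},{"ax":-6,"ay":-0.6,"az":-14.5,"dx":-345,"dy":100,"dz":0,"grip":2}]' 60; python3 st.py
python3 - <<'E'
from h import *
go(598.5,3,180,-85)
E
```

```text
t: 29.55
tool_pos: [0.6032, -0.0355, 0.2749]
tcp_rot: [-2.303, 2.127, -0.008]
wrist_force: [0.8, -0.5, -2.6]
gripper_width: 0.131
finger_force: 60.0
[ 0.26  0.22 -0.1   0.   -1.24 -0.19] F [ 0.8 -0.5 -2.6] mouth [430. -49. 201.] tilt 0.5
t 29.55 d [-38.7   2.3  94.9] a [-0.45  0.04 -0.45]
```

```bash
python3 -m handwheel '[{"ax":-0.4,"ay":0,"az":-0.4,"dx":-20,"dy":1,"dz":0,"grip":2},{"ax":-0.4,"ay":0,"az":-0.4,"dx":-38,"dy":2,"dz":10,"grip":2},{"ax":-0.4,"ay":0,"az":-0.4,"dx":-38,"dy":2,"dz":40,"grip":2},{"ax":-0.4,"ay":0,"az":-0.4,"dx":-38,"dy":2,"dz":70,"grip":2},{"ax":-0.4,"ay":0,"az":-0.4,"dx":-38,"dy":2,"dz":100,"grip":2},{"ax":-0.4,"ay":0,"az":-0.4,"dx":-38,"dy":2,"dz":125,"grip":2},{"ax":-0.4,"ay":0,"az":-0.4,"dx":-38,"dy":2,"dz":140,"grip":2},{"ax":-0.4,"ay":0,"az":-0.4,"dx":-38,"dy":2,"dz":140,"grip":2}]' 60; python3 -m handwheel '[{"ax":0,"ay":0,"az":0,"dx":0,"dy":0,"dz":0,"grip":2},{"ax":0,"ay":0,"az":0,"dx":0,"dy":0,"dz":0,"grip":2}]';python3 st.py
python3 - <<'E'
from h import *
go(598.5,3,95,-85)
im,W=cloud("scene");cv2.imwrite("pics/s11.png",im[180:300,150:330].repeat(3,0).repeat(3,1))
E
```

```text
t: 30.35
tool_pos: [0.5982, -0.0008, 0.1321]
tcp_rot: [2.31, -2.124, -0.005]
wrist_force: [-0.6, 0.5, -3.0]
gripper_width: 0.139
finger_force: 60.0
t: 30.55
tool_pos: [0.6005, -0.0002, 0.1347]
tcp_rot: [2.313, -2.125, -0.0]
wrist_force: [0.9, 0.4, -3.5]
gripper_width: 0.134
finger_force: 60.0
[ 0.32  0.33 -0.3   0.   -0.95 -0.24] F [ 0.9  0.4 -3.5] mouth [427. -15.  62.] tilt 0.0
t 30.55 d [-3.4  1.7 39.7] a [ 0.04 -0.02 -0.15]
```

View pics/s11.png

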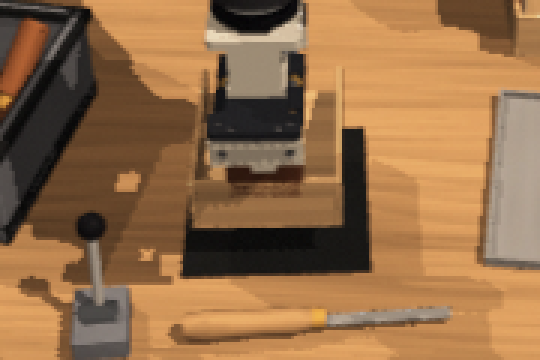

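The tote hangs level above the mat. I'll lower it gently, release and back off.

```bash
python3 -m handwheel '[{"ax":0,"ay":0,"az":0,"dx":-3,"dy":1,"dz":15,"grip":2},{"ax":0,"ay":0,"az":0,"dx":-3,"dy":1,"dz":28,"grip":2},{"ax":0,"ay":0,"az":0,"dx":-3,"dy":1,"dz":34,"grip":2},{"ax":0,"ay":0,"az":0,"dx":-3,"dy":1,"dz":37,"grip":2},{"ax":0,"ay":0,"az":0,"dx":-3,"dy":1,"dz":39,"grip":2},{"ax":0,"ay":0,"az":0,"dx":-3,"dy":1,"dz":39,"grip":2},{"ax":0,"ay":0,"az":0,"dx":-3,"dy":1,"dz":39,"grip":2}]' 60; python3 st.py; python3 -m handwheel '[{"ax":0,"ay":0,"az":0,"dx":0,"dy":0,"dz":0,"grip":6},{"ax":0,"ay":0,"az":0,"dx":0,"dy":0,"dz":0,"grip":20},{"ax":0,"ay":0,"az":0,"dx":0,"dy":0,"dz":0,"grip":40},{"ax":0,"ay":0,"az":0,"dx":0,"dy":0,"dz":0,"grip":50},{"ax":0,"ay":0,"az":0,"dx":0,"dy":0,"dz":0,"grip":50},{"ax":0,"ay":0,"az":0,"dx":0,"dy":0,"dz":-40,"grip":50},{"ax":0,"ay":0,"az":0,"dx":0,"dy":0,"dz":-90,"grip":50},{"ax":0,"ay":0,"az":0,"dx":0,"dy":0,"dz":-130,"grip":50}]';python3 -c "
from h import *
go(520,250,230,-85)"
```

```text
t: 31.3
tool_pos: [0.5981, 0.0024, 0.0947]
tcp_rot: [2.311, -2.122, -0.003]
wrist_force: [-3.8, -0.8, 6.2]
gripper_width: 0.131
finger_force: 60.0
[ 0.33  0.37 -0.34  0.   -0.87 -0.25] F [-3.8 -0.8  6.2] mouth [424. -13.  23.] tilt 0.3
t: 32.1
tool_pos: [0.5991, 0.0028, 0.2259]
tcp_rot: [2.311, -2.123, -0.002]
wrist_force: [0.7, 0.5, 0.3]
gripper_width: 0.566
finger_force: 0.0
t 32.1 d [-253.1   57.8   -4.3] a [ 0.2  -0.08 -0.13]
```

```bash
python3 -m handwheel '[{"ax":0,"ay":0,"az":0,"dx":-253,"dy":30,"dz":0,"grip":0},{"ax":0,"ay":0,"az":0,"dx":-253,"dy":30,"dz":0,"grip":0},{"ax":0,"ay":0,"az":0,"dx":-253,"dy":30,"dz":0,"grip":0},{"ax":0,"ay":0,"az":0,"dx":-253,"dy":30,"dz":0,"grip":0},{"ax":0,"ay":0,"az":0,"dx":-253,"dy":30,"dz":0,"grip":0},{"ax":0,"ay":0,"az":0,"dx":-253,"dy":30,"dz":0,"grip":0},{"ax":0,"ay":0,"az":0,"dx":-253,"dy":30,"dz":0,"grip":0}]' 20
python3 - <<'E'
from h import *
im,W=cloud("top"); handles(W,ztop=.022); P=W.reshape(-1,3);P=P[np.isfinite(P[:,0])]
Q=P[(P[:,2]>.1)&(P[:,2]<.13)&(abs(P[:,0]-.6)<.06)&(abs(P[:,1])<.08)]; print("plate",*rect(Q),len(Q))
def box(x0,x1,y0,y1,z0,z1): return P[(P[:,0]>x0)&(P[:,0]<x1)&(P[:,1]>y0)&(P[:,1]<y1)&(P[:,2]>z0)&(P[:,2]<z1)]
g=im.max(2); m=(abs(W[...,0]-.515)<.14)&(abs(W[...,1])<.12)&(W[...,2]<.04)&(W[...,2]>.0)
walls=box(.40,.64,-.1,.1,.045,.075); print("walls",*rect(walls))
h=box(.36,.56,-.465,-.26,.03,.2); print("hopper contents zmax",np.percentile(h[:,2],[50,90,100]))
ball=box(.62,.8,-.2,-.09,.08,.13); print("ball",np.round(ball.mean(0)*1000,1),rect(ball))
sc,_=optics.get_image("scene")
cv2.imwrite("pics/t12.png",np.hstack([cv2.resize(im[110:290,260:500],(400,300)),cv2.resize(sc[160:310,60:280],(400,300))]))
E
```

```text
t: 32.8
tool_pos: [0.5469, 0.2539, 0.2229]
tcp_rot: [2.313, -2.119, -0.004]
wrist_force: [0.2, -0.3, -0.1]
gripper_width: 0.025
finger_force: 0.0
0.8 [430. 223.  22.  30.] rect [ 450.3 -390.5] [96.5 31. ] 22.5 med [ 451.4 -386.5   52.6] zmax 58.3
0.74 [395. 215.   9.  25.] rect [ 468.9 -277.3] [89.3 46.5] -20.8 med [ 463.1 -277.9   54.4] zmax 86.6
0.72 [405. 213.   9.  34.] rect [ 491.5 -315.8] [108.5  33.9] -10.2 med [ 486.6 -312.5   51.9] zmax 57.4
0.56 [437. 246.  21.  15.] rect [ 379.5 -387.9] [63.7 55.7] 5.7 med [ 374.7 -372.2  103.2] zmax 121.9
0.49 [401. 240.  10.  25.] rect [ 397.2 -284.5] [71.5 55.2] 4.2 med [ 392.2 -278.4   94.5] zmax 111.9
plate [596.7   2.3] [68.4 14. ] -84.4 142
walls [514.   -5.9] [180.2 140.6] 4.9
hopper contents zmax [0.05467968 0.10622602 0.12649558]
ball [ 674.5 -143.3  109.8] (array([ 675.1, -143.6]), array([23.1, 20.6]), -84.7)
```

View pics/t12.png

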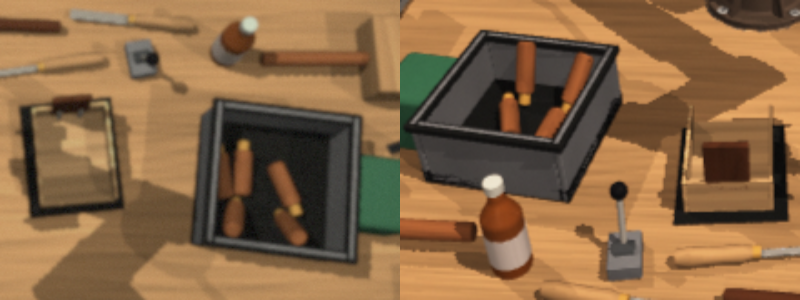

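All five handles are in the hopper, and the tote is upright on the mat at (514,-6) against the mat centre at (514.5,-3.6). Last is the lever: I push the ball along the base's +x with closed fingers.

```bash
python3 -c "
from h import *
go(633,-152.5,223,10.4)
im,W=cloud('top'); P=W.reshape(-1,3);P=P[np.isfinite(P[:,0])]
Q=P[(abs(P[:,0]-.74)<.1)&(P[:,1]<-.21)&(P[:,1]>-.4)&(P[:,2]>.12)&(P[:,2]<.2)];print('bottle',rect(Q),Q[:,2].max())"
```

```text
t 32.95 d [ 4.096e+02 -5.130e+01  4.000e-01] a [  0.28   0.18 -95.59]
bottle (array([ 722.3, -305.4]), array([27.5, 25.2]), -66.6) 0.15606117552124343
```

```bash
python3 -m handwheel '[{"ax":0,"ay":0,"az":-95.6,"dx":410,"dy":-51,"dz":0,"grip":0},{"ax":0,"ay":0,"az":-95.6,"dx":410,"dy":-51,"dz":0,"grip":0},{"ax":0,"ay":0,"az":-95.6,"dx":410,"dy":-51,"dz":0,"grip":0},{"ax":0,"ay":0,"az":-95.6,"dx":410,"dy":-51,"dz":0,"grip":0},{"ax":0,"ay":0,"az":-95.6,"dx":410,"dy":-51,"dz":0,"grip":0},{"ax":0,"ay":0,"az":-95.6,"dx":410,"dy":-51,"dz":0,"grip":0},{"ax":0,"ay":0,"az":-95.6,"dx":410,"dy":-51,"dz":0,"grip":0},{"ax":0,"ay":0,"az":-95.6,"dx":410,"dy":-51,"dz":0,"grip":0}]' 20; python3 -c "
from h import *
go(633,-152.5,223,10.4)"
```

```text
t: 33.8
tool_pos: [0.6253, -0.1193, 0.2238]
tcp_rot: [3.091, -0.55, -0.006]
wrist_force: [1.4, 0.0, -0.7]
gripper_width: 0.004
finger_force: 0.0
t 33.8 d [18.7 28.5  0.8] a [  0.1    0.23 -30.59]
```

```bash
python3 -m handwheel '[{"ax":0,"ay":0,"az":-30.6,"dx":18,"dy":28,"dz":0,"grip":0},{"ax":0,"ay":0,"az":-30.6,"dx":18,"dy":28,"dz":0,"grip":0},{"ax":0,"ay":0,"az":-30.6,"dx":18,"dy":28,"dz":0,"grip":0},{"ax":0,"ay":0,"az":-30.6,"dx":18,"dy":28,"dz":0,"grip":0},{"ax":0,"ay":0,"az":-30.6,"dx":18,"dy":28,"dz":0,"grip":0}]' 20; python3 -c "
from h import *
go(633,-152.5,102,10.4)"
```

```text
t: 34.3
tool_pos: [0.6322, -0.15, 0.2235]
tcp_rot: [3.128, 0.277, -0.008]
wrist_force: [-0.1, 0.2, -0.3]
gripper_width: 0.005
finger_force: 0.0
t 34.3 d [  1.    2.5 121.5] a [ 0.03  0.28 -0.28]
```

```bash
python3 -m handwheel '[{"ax":0,"ay":0,"az":0,"dx":0,"dy":2,"dz":45,"grip":0},{"ax":0,"ay":0,"az":0,"dx":0,"dy":2,"dz":90,"grip":0},{"ax":0,"ay":0,"az":0,"dx":0,"dy":2,"dz":120,"grip":0},{"ax":0,"ay":0,"az":0,"dx":0,"dy":2,"dz":120,"grip":0},{"ax":0,"ay":0,"az":0,"dx":15,"dy":2,"dz":120,"grip":0},{"ax":0,"ay":0,"az":0,"dx":30,"dy":2,"dz":120,"grip":0},{"ax":0,"ay":0,"az":0,"dx":45,"dy":2,"dz":120,"grip":0},{"ax":0,"ay":0,"az":0,"dx":60,"dy":2,"dz":120,"grip":0}]' 20; python3 -m handwheel '[{"ax":0,"ay":0,"az":0,"dx":8,"dy":0,"dz":0,"grip":0},{"ax":0,"ay":0,"az":0,"dx":16,"dy":0,"dz":0,"grip":0},{"ax":0,"ay":0,"az":0,"dx":24,"dy":0,"dz":0,"grip":0},{"ax":0,"ay":0,"az":0,"dx":24,"dy":0,"dz":0,"grip":0}]'
cat > lv.py <<'E'
from h import *
c=optics.calibration("scene"); s=status.sense()
im,W=cloud("scene"); P=W.reshape(-1,3); g=im.reshape(-1,3).max(1)
m=np.isfinite(P[:,0])&(P[:,0]>.62)&(P[:,0]<.82)&(abs(P[:,1]+.14)<.045)&(P[:,2]>.07)&(P[:,2]<.13)
print("t",s["t"],"tcp",np.round(s["tool_pos"],4),"F",np.round(s["wrist_force"],1))
Q=P[m&(P[:,0]>s["tool_pos"][0]+.012)]*1000; print("ball pts",len(Q),Q.mean(0).round(1),Q.max(0).round(1),Q.min(0).round(1))
E
python3 lv.py
```

```text
t: 35.1
tool_pos: [0.6929, -0.1407, 0.106]
tcp_rot: [3.128, 0.275, -0.004]
wrist_force: [-0.6, 0.2, 1.5]
gripper_width: 0.004
finger_force: 0.5
t: 35.5
tool_pos: [0.7159, -0.1356, 0.1032]
tcp_rot: [3.128, 0.279, -0.007]
wrist_force: [-0.6, 0.6, 0.5]
gripper_width: 0.004
finger_force: 0.0
t 35.5 tcp [ 0.7159 -0.1356  0.1032] F [-0.6  0.6  0.5]
ball pts 149 [ 740.4 -135.4  109.4] [ 756.5 -117.6  129.9] [ 727.9 -152.    72.2]
```

```bash
python3 -m handwheel '[{"ax":0,"ay":0,"az":0,"dx":3,"dy":0,"dz":0,"grip":0},{"ax":0,"ay":0,"az":0,"dx":6,"dy":0,"dz":0,"grip":0},{"ax":0,"ay":0,"az":0,"dx":6,"dy":0,"dz":0,"grip":0}]'; python3 lv.py;  python3 -m handwheel '[{"ax":0,"ay":0,"az":0,"dx":3,"dy":0,"dz":0,"grip":0},{"ax":0,"ay":0,"az":0,"dx":3,"dy":0,"dz":0,"grip":0}]'; python3 lv.py
```

```text
t: 35.85
tool_pos: [0.7212, -0.1346, 0.1029]
tcp_rot: [3.128, 0.279, -0.008]
wrist_force: [-1.1, 0.5, 1.0]
gripper_width: 0.003
finger_force: 0.2
t 35.85 tcp [ 0.7212 -0.1346  0.1029] F [-1.1  0.5  1. ]
ball pts 145 [ 745.2 -134.8  107.7] [ 762.3 -117.7  129.7] [ 733.2 -152.9   70.1]
t: 36.1
tool_pos: [0.724, -0.1341, 0.1029]
tcp_rot: [3.128, 0.279, -0.008]
wrist_force: [-1.6, 0.6, 0.7]
gripper_width: 0.002
finger_force: 0.5
t 36.1 tcp [ 0.724  -0.1341  0.1029] F [-1.6  0.6  0.7]
ball pts 146 [ 748.3 -134.5  107.7] [ 764.2 -118.6  129.3] [ 736.1 -153.3   87.6]
```

Still moving freely at 1–2 N, so I'll keep going in small steps until the stop shows as a force rise.

```bash
python3 -m handwheel '[{"ax":0,"ay":0,"az":0,"dx":3,"dy":0,"dz":0,"grip":0},{"ax":0,"ay":0,"az":0,"dx":3,"dy":0,"dz":0,"grip":0}]'; python3 lv.py;  python3 -m handwheel '[{"ax":0,"ay":0,"az":0,"dx":2,"dy":0,"dz":0,"grip":0},{"ax":0,"ay":0,"az":0,"dx":2,"dy":0,"dz":0,"grip":0}]'; python3 lv.py
```

```text
t: 36.35
tool_pos: [0.7248, -0.134, 0.1027]
tcp_rot: [3.128, 0.278, -0.015]
wrist_force: [-8.2, -0.8, 4.0]
gripper_width: 0.005
finger_force: 4.1
t 36.35 tcp [ 0.7248 -0.134   0.1027] F [-8.2 -0.8  4. ]
ball pts 144 [ 748.5 -134.4  107.2] [ 764.3 -117.9  130. ] [ 736.8 -150.3   89. ]
t: 36.6
tool_pos: [0.7251, -0.134, 0.1026]
tcp_rot: [3.128, 0.277, -0.02]
wrist_force: [-12.7, -0.9, 7.4]
gripper_width: 0.004
finger_force: 6.5
t 36.6 tcp [ 0.7251 -0.134   0.1026] F [-12.7  -0.9   7.4]
ball pts 141 [ 748.9 -134.2  107.4] [ 763.8 -115.   129.4] [ 737.1 -150.7   89. ]
```

The lever is on its stop: the force rose to 13 N and the motion ended. I'll back off, lift clear and check everything.

```bash
python3 -m handwheel '[{"ax":0,"ay":0,"az":0,"dx":-15,"dy":0,"dz":0,"grip":0},{"ax":0,"ay":0,"az":0,"dx":-40,"dy":0,"dz":0,"grip":0},{"ax":0,"ay":0,"az":0,"dx":-60,"dy":0,"dz":-20,"grip":0},{"ax":0,"ay":0,"az":0,"dx":-60,"dy":0,"dz":-60,"grip":0},{"ax":0,"ay":0,"az":0,"dx":-60,"dy":-30,"dz":-110,"grip":0},{"ax":0,"ay":0,"az":0,"dx":-60,"dy":-80,"dz":-130,"grip":0},{"ax":0,"ay":0,"az":0,"dx":-60,"dy":-130,"dz":-130,"grip":0},{"ax":0,"ay":0,"az":0,"dx":-60,"dy":-180,"dz":-130,"grip":0}]'; python3 -m handwheel '[{"ax":0,"ay":0,"az":0,"dx":0,"dy":-50,"dz":0,"grip":0},{"ax":0,"ay":0,"az":0,"dx":0,"dy":-100,"dz":0,"grip":0},{"ax":0,"ay":0,"az":0,"dx":0,"dy":-150,"dz":0,"grip":0},{"ax":0,"ay":0,"az":0,"dx":0,"dy":-180,"dz":0,"grip":0},{"ax":0,"ay":0,"az":0,"dx":0,"dy":-180,"dz":0,"grip":0}]'
python3 - <<'E'
from h import *
im,W=cloud("top"); handles(W,ztop=.022); P=W.reshape(-1,3);P=P[np.isfinite(P[:,0])]
def box(x0,x1,y0,y1,z0,z1): return P[(P[:,0]>x0)&(P[:,0]<x1)&(P[:,1]>y0)&(P[:,1]<y1)&(P[:,2]>z0)&(P[:,2]<z1)]
print("walls",*rect(box(.40,.64,-.1,.1,.045,.075)))
ball=box(.62,.8,-.2,-.09,.08,.13); print("ball",np.round(ball.mean(0)*1000,1),rect(ball))
sc,_=optics.get_image("scene")
cv2.imwrite("pics/f13.png",np.hstack([cv2.resize(im,(400,300)),cv2.resize(sc[160:310,60:280],(400,300))]))
E
```

```text
t: 37.45
tool_pos: [0.641, 0.0256, 0.2353]
tcp_rot: [3.129, 0.277, -0.001]
wrist_force: [0.3, 1.0, -0.4]
gripper_width: 0.003
finger_force: 0.0
t: 37.95
tool_pos: [0.6082, 0.2053, 0.2332]
tcp_rot: [-3.129, -0.286, 0.005]
wrist_force: [-0.8, -0.3, -0.0]
gripper_width: 0.011
finger_force: 0.0
0.82 [404. 214.  14.  36.] rect [ 487.1 -315.9] [99.6 38.9] -13.3 med [ 482.6 -311.4   51.9] zmax 58.1
0.78 [399. 216.  11.  29.] rect [ 476.7 -284.3] [87.4 33.7] -0.8 med [ 465.7 -279.    53.9] zmax 58.8
0.48 [436. 246.  18.  16.] rect [ 382.9 -384.3] [65.2 54.5] -57.0 med [ 375.7 -371.9  101.8] zmax 121.9
0.47 [401. 240.  12.  26.] rect [ 397.6 -286.6] [82.  40.9] -42.7 med [ 392.1 -278.1   95.5] zmax 111.8
0.19 [446. 217. 145. 100.] rect [ 449.7 -437. ] [414.2 263. ] 83.0 med [ 453.8 -434.    81. ] zmax 112.3
walls [514.1  -5.5] [180.7 140.2] 4.8
ball [ 744.2 -130.4  103.2] (array([ 745.4, -130.4]), array([23. , 22.5]), 63.1)
```

View pics/f13.png

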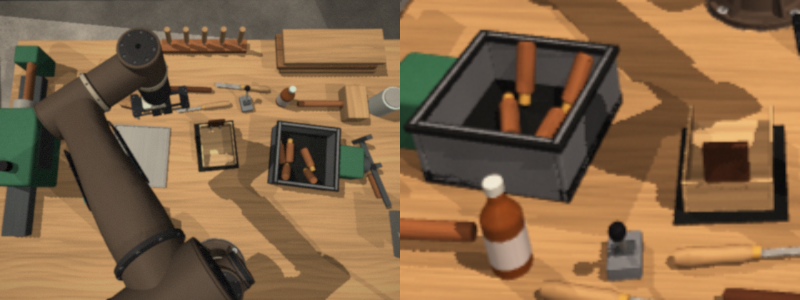

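Run:
```python
from h import *
from scipy.optimize import least_squares
for n in("top","scene"):
    im,W=cloud(n); P=W[(im.max(2)<70)&np.isfinite(W[...,0])]
    Q=P[(abs(P[:,0]-.745)<.03)&(abs(P[:,1]+.132)<.03)&(P[:,2]>.085)&(P[:,2]<.13)]
    f=least_squares(lambda c:np.linalg.norm(Q-c,axis=1)-.013,Q.mean(0)-[0,0,.01],loss="soft_l1",f_scale=.002)
    c=f.x; d=(c-[.7072,-.1389,.022]); s=d[0]*np.cos(.18)+d[1]*np.sin(.18)
    print(n,len(Q),c.round(4),"lean",np.arctan2(s,d[2]).round(3))
```

```text
top 37 [ 0.748  -0.1323  0.0976] lean 0.5
scene 78 [ 0.7496 -0.133   0.0961] lean 0.524
```

The lever leans 0.50 rad, so it is fully on. Handing in.

```bash
python3 -c "
from station import job
print(job.job_done())"
```

```text
the job is handed in; nothing more can be done
None
```

The job is handed in: all five handles present are in the hopper, the empty tote is upright on the middle of its mat, and the starter lever was thrown last and sits on its stop at about 0.5 rad, fully on.

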